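# Load the kiln rack with the row of pots in reverse order

## Robot

A 7-joint arm with a two-finger parallel gripper is mounted at the origin on the work surface. World frame = base frame: x ahead of the robot, y to its left, z up, the work surface at z = 0. Lengths are in m, angles in rad, forces in N, time in s.
With the tool pointing down it reaches from about 0.4 to 0.925 m from the base axis. Payload 5.6 kg.
Tool frame: the origin (TCP) lies midway between the tips of the shut fingers; the grasp point (between the pads) lies 19 mm behind it (arm.tcp_to_grasp is the distance from the TCP to the grasp point, in m); y points along the fingers, x is the direction in which the jaws open and shut, and the axes are right-handed (so a half turn about y gives the same grasp; the last joint's range is limited). The gripper opens to 85 mm and grips with 20 to 120 N. Pads are 22 mm wide; open, the fingers measure 114 mm over their backs; the gripper's body (76 mm by 85 mm) begins 54 mm behind the grasp point. The pads swing forward as they close: fully open they stand 13 mm farther back than shut.
Start: joints at [-1.162, 0.468, -0.012, 1.603, 0.006, 1.071, -0.056], TCP at [0.284, 0.585, 0.192] pointing down, gripper open.
Joint ranges: [-2.53, 2.53], [-0.31, 2.02], [-1.57, 1.55], [0.28, 2.44], [-1.29, 4.43], [0.15, 1.84], [-2.92, 2.92]. Speed limits (rad/s): [2.57, 2.57, 3.14, 3.14, 3.14, 3.14, 3.14].

## Interface

Orientations are given as a rotation vector (axis times angle).
In Python, from rig import arm, get_image, workorder gives the robot as it stands.
- The arm moves only by the tool carry_out, never from a script. Its argument "deltas" is a list of rows, each an object of numbers: "fingers": the closure, from 0 (fully open) to 1 (shut); "dx", "dy", "dz": the shift along the tool's x, y, z in cm; "ax", "ay", "az": the turn, a rotation vector about the tool's x, y, z in degrees. A call has 1 to 10 rows; each row shifts and turns the pose as measured when the row begins, along the tool's axes as they then stand; what a row does not reach is not made up. A row lasts 1/12 s, in which the tool goes at most 41.7 mm and 7.16 degrees, less where a joint would pass 70% of its speed; a pose out of reach is approached as far as the arm can. A call is refused whole if a number of a shift passes 4.17 or a number of a turn 7.16, either way. A call with a gripper value outside its range is refused whole. The fingers move at their own pace and stop on an object; "grip_force" is the grip in N (left out, the last holds). Time passes only in rows, so rows that do not move let the fingers close. It gives the time, the measured TCP pose, the force and the opening at its end, in the units of the state.
- arm.get_obs(): the state, without advancing time (a new reading comes with each control period).
- get_image(name): name is "scene" or "side" or "wrist"; returns a dict with "pixels" (400x640x3 uint8, blue, green, red), "z_map" (400x640 float32, m along the optical axis (not along the pixel's ray), 0 where there is no reading), "camera_matrix" (3x3 intrinsics, pixels), "R" (3x3) and "t" (3): a world point X has camera coordinates R X + t. Camera axes: x right, y down, z forward; pixel columns grow to the right and rows downward; lengths in m; the calibration is good to about 2 mm. A picture is of the moment at which its call begins.
- workorder.hand_in(): hands the job in, once; it reports no verdict.
The state is a dict: "clock": time; "q": joint angles; "joint_vel": joint speeds; "joint_torque": joint torques, N m; "position": TCP position; "tcp_rot": TCP orientation; "force": force on the tool from outside, world axes, zero at the start; "moment": the same for the moment, N m; "finger_gap": finger opening in m.
Only numpy, scipy, OpenCV 4.12 (cv2) and the standard library are available. Lean on these libraries where they do the work, as an engineer would, in place of code of your own. Each camera call takes 0.05 s, during which the arm holds its last target. There are 200 camera calls.

## Task

Move the four unglazed pots from the round bats on the ware board into the four round wells of the grey kiln rack in reverse order, because the rack is turned round before it goes into the kiln: seen from the robot, the pot now farthest left goes into the rightmost well, the next into the second from the right, and so on. Set each pot down gently, upright and flat on the floor of its well; do not drop or tip over any.

Things in the scene. Friction and masses are not known exactly. Their poses are not given: they have to be found in the camera images.
- vase_center (a point): Unglazed bisque pot: bottle-shaped vase, 80 mm tall: round body 50 mm across with straight walls from 8 to 50 mm above its foot, then a shoulder and a neck 20 mm across with a 28 mm lip; foot 44 mm across. About 160 g, loose. This point is its centre, half-way up (40 mm above its foot); z is up along its axis. It starts upright in the middle of a bat on the ware board. A grasp 38 mm above the foot suits it.
- tumbler_center (a point): Unglazed bisque pot: open round tumbler, 66 mm tall, 48 mm across at the foot and 52 mm at the rim, wall 4 mm. About 160 g, loose. This point is its centre, half-way up (33 mm above its foot); z is up along its axis. It starts upright in the middle of a bat on the ware board. A grasp 38 mm above the foot suits it.
- square_center (a point): Unglazed bisque pot: open square pot, 42 mm by 42 mm, 64 mm tall, wall 5 mm; its x and y axes are normal to its sides, so grasp it across two opposite sides. About 160 g, loose. This point is its centre, half-way up (32 mm above its foot); z is up along its axis. It starts upright in the middle of a bat on the ware board. A grasp 38 mm above the foot suits it.
- jar_center (a point): Unglazed bisque pot: squat round jar with its lid and knob in one piece, 66 mm tall in all: body 52 mm across with straight walls from 6 to 46 mm above its foot (foot 46 mm), then a flat lid with a 20 mm knob on top. About 160 g, loose. This point is its centre, half-way up (33 mm above its foot); z is up along its axis. It starts upright in the middle of a bat on the ware board. A grasp 38 mm above the foot suits it.
- bat_vase: Grey round bat, 72 mm across and 10 mm thick, fixed on the ware board, on which the vase stands at the start (all four bats are alike; their order along the board varies). Origin: centre of its underside, on the board's top.
- bat_tumbler: Grey round bat, 72 mm across and 10 mm thick, fixed on the ware board, on which the tumbler stands at the start (all four bats are alike; their order along the board varies). Origin: centre of its underside, on the board's top.
- bat_square: Grey round bat, 72 mm across and 10 mm thick, fixed on the ware board, on which the square pot stands at the start (all four bats are alike; their order along the board varies). Origin: centre of its underside, on the board's top.
- bat_jar: Grey round bat, 72 mm across and 10 mm thick, fixed on the ware board, on which the jar stands at the start (all four bats are alike; their order along the board varies). Origin: centre of its underside, on the board's top.
- board: Ware board: plywood plank, 98 mm (its x) by 480 mm (its y) by 18 mm high, fixed, lying across in front of the robot, sometimes nearer than the kiln rack and sometimes farther. Origin: centre of its underside; its y axis runs along the board, to the robot's left. The four bats are at y = +138, +46, -46 and -138 mm. A kiln post (26 mm across, 45 mm tall) stands on it near y = +212 mm and a wooden rib lies near y = -213 mm.
- rack: Kiln rack: grey refractory slab, 98 mm (its x) by 480 mm (its y) by 20 mm high, fixed, lying across in front of the robot, roughly parallel to the ware board. It has four round wells, 73 mm across and 6 mm deep (floor 14 mm above its underside), at x = 0 and y = +138, +46, -46 and -138 mm. Origin: centre of its underside; its y axis runs along the slab, to the robot's left. Three small firing cones, up to 61 mm above its underside, are fixed at its left end at y = +213 mm.
Mind the look-alikes: they are no part of the job. What is shaped like the part that bears square_center but green is not meant. What is shaped like the part that bears jar_center but black is not meant.

How it is judged:
By the outcome, as a careful person would: the job done as asked, in the order asked, and still so for the second after the job is handed in, with the robot touching nothing.
It also fails if it takes over 99 s, if anything falls off the work surface, if the arm or the gripper's body presses on something with over 40 N, if the wrist force passes 120 N, or if a joint passes its speed limit or range.

## Working session

There is one attempt and no reset: what is moved stays moved. The work goes in short steps, Python scripts to look and compute and a tool call to move; the robot and the scene stay as the last step left them, time stands still between calls to the robot, and variables do not carry over. Pictures are saved under pics/ and viewed, about 12 in all and at most 16, crops included, and the job is handed in when it is done.

Besides the shell and the picture viewer there is one more tool, called after ">>>" in YAML: its name, and indented under it one key for each argument. carry_out: Moves the arm, as the interface text tells. Its arguments: {"type":"object","properties":{"deltas":{"type":"array","items":{"type":"object","properties":{"fingers":{"type":"number"},"dx":{"type":"number"},"dy":{"type":"number"},"dz":{"type":"number"},"ax":{"type":"number"},"ay":{"type":"number"},"az":{"type":"number"}}}},"grip_force":{"type":"number"}},"required":["deltas"]}

```bash
mkdir -p pics; cat > h.py <<'E'
import numpy as np, cv2
from rig import arm, get_image, workorder
from scipy.spatial.transform import Rotation as Ro
def world(im):
    z=im["z_map"]; K=im["camera_matrix"]; v,u=np.mgrid[:z.shape[0],:z.shape[1]]
    c=np.stack([(u-K[0,2])/K[0,0]*z,(v-K[1,2])/K[1,1]*z,z],-1)
    return (c-im["t"])@im["R"]
def ray(im,u,v,h):
    d=im["R"].T@np.linalg.inv(im["camera_matrix"])@[u,v,1]; o=-im["R"].T@im["t"]
    return o+d*(h-o[2])/d[2]
E
ls; python3 - <<'E'
from h import *
o=arm.get_obs(); print(o, arm.tcp_to_grasp); print(Ro.from_rotvec(o["tcp_rot"]).as_matrix().round(3))
for n in ["scene","side","wrist"]:
    im=get_image(n); cv2.imwrite(f"pics/{n}0.png",im["pixels"]); np.savez(f"{n}0.npz",**im)
    print(n,(-im["R"].T@im["t"]).round(3), im["R"].round(2).tolist())
E
```

```text
h.py
pics
{'clock': 0.0, 'q': array([-1.16198499,  0.46836548, -0.01162956,  1.6036427 ,  0.00596954,
        1.07138403, -0.05630998]), 'joint_vel': array([ 5.65313382e-04,  3.77274361e-04, -1.02543570e-03, -7.85107212e-04,
        2.40607341e-04,  1.40323330e-03, -6.48236995e-05]), 'joint_torque': array([-6.69955753e-04, -5.32375002e+01,  2.09175301e-02, -2.51305354e+01,
        1.12926326e-02,  7.68950820e-03,  1.03908317e-06]), 'position': array([0.28355393, 0.58418823, 0.19123807]), 'tcp_rot': array([-1.39075287, -0.86918095,  0.87155719]), 'force': array([ 0.05794344, -0.12402216,  1.2941232 ]), 'moment': array([-0.04261878,  0.04119775, -0.03720371]), 'finger_gap': 0.08544998513456804} 0.0187
[[ 0.437 -0.001 -0.9  ]
 [ 0.9   -0.002  0.437]
 [-0.002 -1.    -0.   ]]
scene [0.831 0.278 0.563] [[-0.71, 0.7, 0.01], [0.53, 0.54, -0.66], [-0.47, -0.46, -0.75]]
side [ 0.302 -0.462  0.613] [[0.89, -0.45, -0.01], [-0.34, -0.66, -0.67], [0.3, 0.6, -0.74]]
wrist [0.223 0.613 0.373] [[0.44, 0.9, -0.0], [0.87, -0.42, 0.27], [0.24, -0.12, -0.96]]
```

View pictures.

View pics/scene0.png

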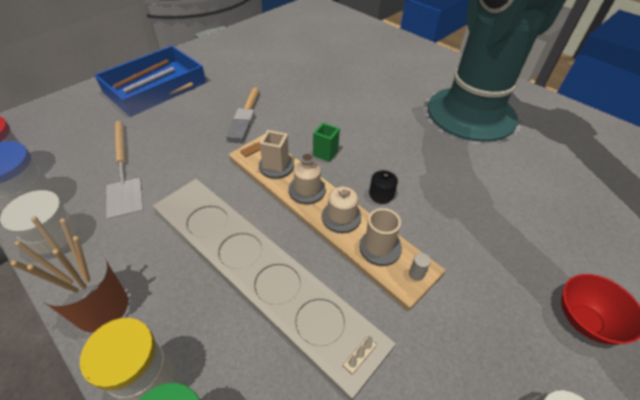

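View pics/side0.png

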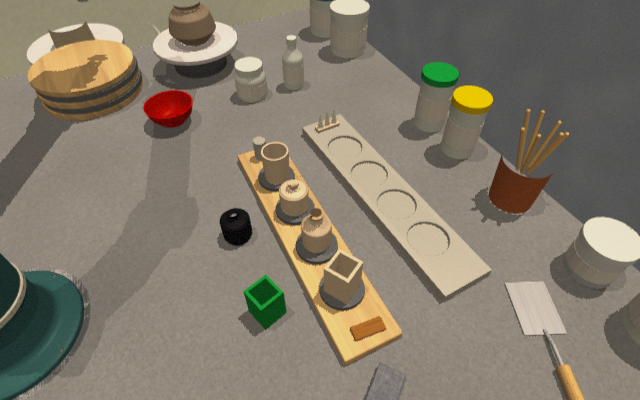

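```bash
cat > m.py <<'E'
from h import *
def rect(p):
    (c,s,a)=cv2.minAreaRect((p*1000).astype(np.float32)); b=cv2.boxPoints((c,s,a))
    e=b[1]-b[0],b[2]-b[1]; e=max(e,key=np.linalg.norm); e=e*np.sign(e[1])
    return np.round(c,1), np.round(s,1), round(np.degrees(np.arctan2(-e[0],e[1])),2)
for n in ["scene","side"]:
    im=dict(np.load(n+"0.npz")); W=world(im); px=im["pixels"]; hsv=cv2.cvtColor(px,cv2.COLOR_BGR2HSV)
    z=W[...,2]; inr=(np.hypot(W[...,0],W[...,1])<1)&(W[...,0]>.3)&(abs(W[...,1])<.4)&(im["z_map"]>0)
    m=(inr&(z>.011)&(z<.026)).astype(np.uint8); k,l,st,ce=cv2.connectedComponentsWithStats(m)
    for i in range(1,k):
        if st[i,4]>1500: P=W[l==i]; print(n,"flat",st[i],rect(P[:,:2]),np.median(P[:,2]).round(4),np.median(hsv[l==i],0))
    m=(inr&(z>.045)&(z<.12)).astype(np.uint8); k,l,st,ce=cv2.connectedComponentsWithStats(m)
    for i in range(1,k):
        if st[i,4]>150: 
            P=W[l==i]; t=P[P[:,2]>P[:,2].max()-.006]; print(n,"pot",ce[i].round(),P[:,2].max().round(3),rect(t[:,:2]),np.median(hsv[l==i],0))
E
python3 m.py
```

```text
scene flat [ 228  135  217  174 5848] (array([486.4, -38.8]), array([480. ,  99.7]), np.float32(-1.07)) 0.0177 [ 17. 105. 198.]
scene flat [  152   179   243   221 15835] (array([659.2, -19.7]), array([ 99.8, 480.8]), np.float32(2.35)) 0.019 [ 20.  34. 180.]
scene pot [325. 134.] 0.066 (array([ 367. , -148.8]), array([44.7, 43.1]), np.float32(-73.33)) [ 65. 156.  88.]
scene pot [273. 148.] 0.094 (array([ 482.8, -178. ]), array([45.1, 43. ]), np.float32(-59.6)) [ 16.  67. 133.]
scene pot [306. 175.] 0.11 (array([487.6, -80.4]), array([22.5, 17.6]), np.float32(-54.0)) [ 16.  68. 131.]
scene pot [ 29. 209.] 0.118 (array([ 866. , -395.8]), array([33.3,  8.6]), np.float32(-87.1)) [ 24.  21. 164.]
scene pot [384. 180.] 0.066 (array([381.7,  18.1]), array([ 8.7, 19.1]), np.float32(31.2)) [120.   9.  31.]
scene pot [342. 203.] 0.094 (array([490.5,  12.1]), array([ 8.9, 18.7]), np.float32(48.94)) [ 16.  67. 178.]
scene pot [382. 229.] 0.095 (array([489.9,  95.9]), array([50.1, 51.2]), np.float32(46.83)) [ 16.  67. 129.]
scene pot [420. 263.] 0.065 (array([485.8, 172.4]), array([25.2, 24.1]), 
[... 1668 characters left out ...]
.4, 85.9]), np.float32(29.96)) [ 10. 191.  87.]
side pot [294. 196.] 0.096 (array([481.8,   1.6]), array([ 8.2, 19.2]), np.float32(64.43)) [ 17.  92. 180.]
side pot [234. 220.] 0.068 (array([372.5,   8.7]), array([ 7.6, 18.6]), np.float32(75.66)) [60. 40. 24.]
side pot [316. 230.] 0.112 (array([483.3, -84.2]), array([21.1, 17.1]), np.float32(-26.95)) [ 16.  94. 131.]
side pot [607. 246.] 0.09 (array([ 872.9, -318.4]), array([85.7, 79. ]), np.float32(-51.44)) [ 23.  36. 232.]
side pot [343. 274.] 0.095 (array([ 481.5, -177.7]), array([43. , 42.9]), np.float32(-61.13)) [ 17.  94. 118.]
side pot [264. 295.] 0.067 (array([ 364.8, -148.5]), array([42.6, 43.9]), np.float32(15.95)) [ 66. 208.  75.]
```

```bash
python3 - <<'E'
import cv2
i=cv2.imread("pics/side0.png")[120:360,200:440]; cv2.imwrite("pics/crop1.png",cv2.resize(i,(600,600),interpolation=cv2.INTER_CUBIC))
E
```

```text
(no output)
```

View pics/crop1.png

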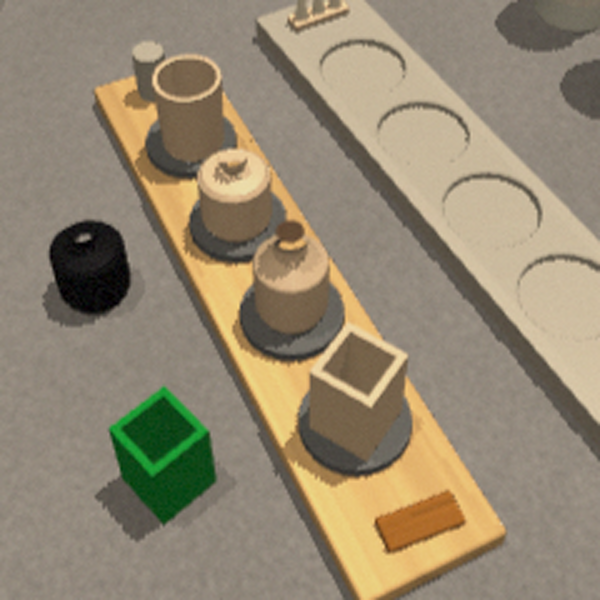

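Beige pots on bats (side view): tumbler (273,158), jar (294,196), vase (316,230), square (343,274). Look-alikes are green at (264,295) and black at (234,220), both off the board. Left to right the order is tumbler, jar, vase, square. The crop confirms the choice.

>>> carry_out:
  deltas:
    - {"ay": 6.5}
    - {"ay": 6.5}
    - {"ay": 6.5}
    - {"ay": 6.5}
    - {"ay": 6.5}
    - {"ay": 6.5}
    - {"ay": 6.5}
    - {"ay": 6.5}
    - {"ay": 6.5}
    - {"ay": 6.5}
  grip_force: 40

```text
invalid input at $.deltas[0]: expected keys fingers, dx, dy, dz, ax, ay, az
```

```bash
cat > g.py <<'E'
import sys; from h import *
# usage: g.py x y z heading_deg -> total shift in tool axes (cm) and remaining turns
x,y,z,hd=map(float,sys.argv[1:]); o=arm.get_obs(); R=Ro.from_rotvec(o["tcp_rot"]).as_matrix()
c,s=np.cos(np.radians(hd)),np.sin(np.radians(hd)); G=np.array([[c,0,-s],[s,0,c],[0,-1,0]])
print("t",round(o["clock"],2),"pos",o["position"].round(4),"F",o["force"].round(1),"gap",round(o["finger_gap"],4))
print("shift cm",(R.T@(np.array([x,y,z])-o["position"])*100).round(2),"turn deg",np.degrees(Ro.from_matrix(R.T@G).as_rotvec()).round(2))
E
python3 g.py .4885 .096 .17 -1
```

```text
t 0.15 pos [0.2837 0.5843 0.1915] F [ 1.1 -0.2 -0.4] gap 0.0856
shift cm [-34.98   2.2  -39.75] turn deg [ 5.000e-02  6.511e+01 -6.000e-02]
```

All keys are needed.

>>> carry_out:
  deltas:
    - {"fingers": 0, "dx": 0, "dy": 0, "dz": 0, "ax": 0, "ay": 6.5, "az": 0}
    - {"fingers": 0, "dx": 0, "dy": 0, "dz": 0, "ax": 0, "ay": 6.5, "az": 0}
    - {"fingers": 0, "dx": 0, "dy": 0, "dz": 0, "ax": 0, "ay": 6.5, "az": 0}
    - {"fingers": 0, "dx": 0, "dy": 0, "dz": 0, "ax": 0, "ay": 6.5, "az": 0}
    - {"fingers": 0, "dx": 0, "dy": 0, "dz": 0, "ax": 0, "ay": 6.5, "az": 0}
    - {"fingers": 0, "dx": 0, "dy": 0, "dz": 0, "ax": 0, "ay": 6.5, "az": 0}
    - {"fingers": 0, "dx": 0, "dy": 0, "dz": 0, "ax": 0, "ay": 6.5, "az": 0}
    - {"fingers": 0, "dx": 0, "dy": 0, "dz": 0, "ax": 0, "ay": 6.5, "az": 0}
    - {"fingers": 0, "dx": 0, "dy": 0, "dz": 0, "ax": 0, "ay": 6.5, "az": 0}
    - {"fingers": 0, "dx": 0, "dy": 0, "dz": 0, "ax": 0, "ay": 6.5, "az": 0}
  grip_force: 40

```text
clock: 0.98
position: [0.2826, 0.5816, 0.1872]
tcp_rot: [-1.579, 0.057, -0.051]
force: [-0.0, 0.3, 0.6]
finger_gap: 0.0855
```

```bash
python3 g.py .4885 .096 .17 -1
```

```text
t 0.98 pos [0.2826 0.5816 0.1872] F [-0.   0.3  0.6] gap 0.0855
shift cm [ 23.89   2.03 -47.01] turn deg [ 0.49 -2.95 -0.23]
```

>>> carry_out:
  deltas:
    - {"fingers": 0, "dx": 1.8, "dy": 0, "dz": -3.7, "ax": 0, "ay": -0.3, "az": 0}
    - {"fingers": 0, "dx": 1.8, "dy": 0, "dz": -3.7, "ax": 0, "ay": -0.3, "az": 0}
    - {"fingers": 0, "dx": 1.8, "dy": 0, "dz": -3.7, "ax": 0, "ay": -0.3, "az": 0}
    - {"fingers": 0, "dx": 1.8, "dy": 0, "dz": -3.7, "ax": 0, "ay": -0.3, "az": 0}
    - {"fingers": 0, "dx": 1.8, "dy": 0, "dz": -3.7, "ax": 0, "ay": -0.3, "az": 0}
    - {"fingers": 0, "dx": 1.8, "dy": 0, "dz": -3.7, "ax": 0, "ay": -0.3, "az": 0}
    - {"fingers": 0, "dx": 1.8, "dy": 0, "dz": -3.7, "ax": 0, "ay": -0.3, "az": 0}
    - {"fingers": 0, "dx": 1.8, "dy": 0, "dz": -3.7, "ax": 0, "ay": -0.3, "az": 0}
    - {"fingers": 0, "dx": 1.8, "dy": 0, "dz": -3.7, "ax": 0, "ay": -0.3, "az": 0}
    - {"fingers": 0, "dx": 1.8, "dy": 0, "dz": -3.7, "ax": 0, "ay": -0.3, "az": 0}

```text
clock: 1.82
position: [0.4404, 0.2048, 0.1848]
tcp_rot: [-1.578, 0.005, 0.008]
force: [1.5, 1.3, -0.3]
finger_gap: 0.0855
```

```bash
python3 g.py .4885 .096 .17 -1
```

```text
t 1.82 pos [0.4404 0.2048 0.1848] F [ 1.5  1.3 -0.3] gap 0.0855
shift cm [  4.8    1.52 -10.88] turn deg [ 0.42  1.11 -0.5 ]
```

>>> carry_out:
  deltas:
    - {"fingers": 0, "dx": 1.2, "dy": 0.3, "dz": -2.7, "ax": 0.1, "ay": 0.3, "az": -0.1}
    - {"fingers": 0, "dx": 1.2, "dy": 0.3, "dz": -2.7, "ax": 0.1, "ay": 0.3, "az": -0.1}
    - {"fingers": 0, "dx": 1.2, "dy": 0.3, "dz": -2.7, "ax": 0.1, "ay": 0.3, "az": -0.1}
    - {"fingers": 0, "dx": 1.0, "dy": 0.3, "dz": -2.4, "ax": 0.1, "ay": 0.2, "az": -0.1}
    - {"fingers": 0, "dx": 0, "dy": 0, "dz": 0, "ax": 0, "ay": 0, "az": 0}
    - {"fingers": 0, "dx": 0, "dy": 0, "dz": 0, "ax": 0, "ay": 0, "az": 0}

```text
clock: 2.32
position: [0.4896, 0.083, 0.1734]
tcp_rot: [-1.572, 0.026, -0.028]
force: [-0.7, 0.2, -0.6]
finger_gap: 0.0853
```

```bash
cat > w.py <<'E'
import sys; from h import *
from m import rect
n=sys.argv[1]; im=get_image("wrist"); cv2.imwrite(f"pics/{n}.png",im["pixels"]); W=world(im); z=W[...,2]
m=((z>.05)&(z<.12)&(im["z_map"]>0)).astype(np.uint8); k,l,st,ce=cv2.connectedComponentsWithStats(m)
for i in range(1,k):
    if st[i,4]>300:
        P=W[l==i]; t=P[P[:,2]>P[:,2].max()-.01]; print("top",ce[i].round(),P[:,2].max().round(3),rect(t[:,:2]),"all",rect(P[:,:2]))
E
sed -i 's/^for n in \["scene","side"\]:/for n in ["scene","side"] if __name__=="__main__" else []:/' m.py
python3 w.py w1; python3 g.py .4885 .096 .17 -1
```

```text
top [311.  83.] 0.065 (array([484. , 172.7]), array([25.1, 24.8]), np.float32(-2.77)) all (array([484. , 172.7]), array([25.1, 24.8]), np.float32(-2.77))
top [318. 177.] 0.096 (array([488.3,  96.1]), array([50.7, 51.1]), np.float32(44.39)) all (array([488.3,  96.1]), array([50.7, 51.1]), np.float32(44.39))
top [214. 240.] 0.066 (array([375.7,  23.8]), array([ 3.4, 13.8]), np.float32(81.34)) all (array([375.6,  20.5]), array([33.2, 44.4]), np.float32(83.62))
top [319. 254.] 0.094 (array([484.1,  13.8]), array([19. ,  7.6]), np.float32(-85.27)) all (array([484.8,   7.9]), array([50.9, 50.8]), np.float32(-50.21))
top [321. 322.] 0.094 (array([484.3, -69.9]), array([13.6, 33. ]), np.float32(89.59)) all (array([484.9, -68.5]), array([23.4, 49.2]), np.float32(88.43))
top [632. 347.] 0.076 (array([ 834.3, -126.8]), array([16. ,  3.8]), np.float32(-15.25)) all (array([ 839.1, -119.8]), array([32.9,  7.4]), np.float32(-29.58))
t 2.37 pos [0.4896 0.0827 0.1734] F [-0.1 -0.4 -0.1] gap 0.0855
shift cm [-0.15  0.34  1.32] turn deg [ 0.14 -0.96  0.08]
```

View pics/w1.png

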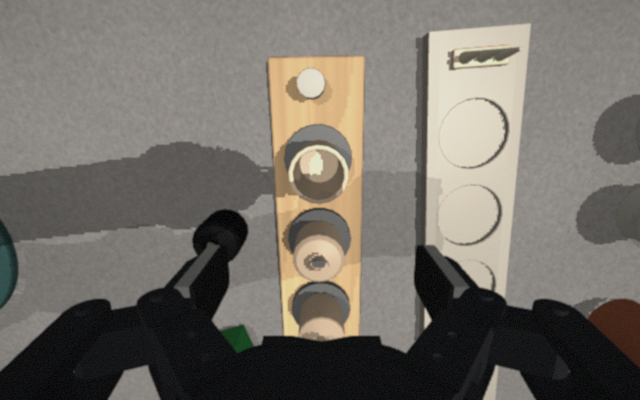

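>>> carry_out:
  deltas:
    - {"fingers": 0, "dx": -0.1, "dy": 1.5, "dz": 1.1, "ax": 0, "ay": -0.5, "az": 0}
    - {"fingers": 0, "dx": 0, "dy": 2, "dz": 0.2, "ax": 0, "ay": -0.4, "az": 0}
    - {"fingers": 0, "dx": 0, "dy": 1, "dz": 0, "ax": 0, "ay": 0, "az": 0}
    - {"fingers": 0, "dx": 0, "dy": 0, "dz": 0, "ax": 0, "ay": 0, "az": 0}

```text
clock: 2.7
position: [0.489, 0.1003, 0.1279]
tcp_rot: [-1.57, 0.007, -0.013]
force: [-1.0, 1.1, -0.3]
finger_gap: 0.0853
```

```bash
python3 g.py .4883 .096 .043 -1
```

```text
t 2.7 pos [0.489  0.1003 0.1279] F [-1.   1.1 -0.3] gap 0.0853
shift cm [-0.1   8.49 -0.43] turn deg [-0.02  0.26  0.2 ]
```

>>> carry_out:
  deltas:
    - {"fingers": 0, "dx": -0.05, "dy": 2, "dz": -0.3, "ax": 0, "ay": 0.2, "az": 0.1}
    - {"fingers": 0, "dx": 0, "dy": 2, "dz": 0, "ax": 0, "ay": 0, "az": 0}
    - {"fingers": 0, "dx": 0, "dy": 2, "dz": 0, "ax": 0, "ay": 0, "az": 0}
    - {"fingers": 0, "dx": 0, "dy": 1, "dz": 0, "ax": 0, "ay": 0, "az": 0}
    - {"fingers": 0, "dx": 0, "dy": 0.5, "dz": 0, "ax": 0, "ay": 0, "az": 0}
    - {"fingers": 0, "dx": 0, "dy": 0, "dz": 0, "ax": 0, "ay": 0, "az": 0}

```text
clock: 3.2
position: [0.4902, 0.1023, 0.0531]
tcp_rot: [-1.567, 0.004, -0.012]
force: [0.7, 0.1, -0.3]
finger_gap: 0.0852
```

```bash
python3 g.py .4883 .096 .043 -1
```

```text
t 3.2 pos [0.4902 0.1023 0.0531] F [ 0.7  0.1 -0.3] gap 0.0852
shift cm [-0.19  1.01 -0.64] turn deg [-0.2   0.44  0.28]
```

>>> carry_out:
  deltas:
    - {"fingers": 0, "dx": -0.15, "dy": 0.7, "dz": -0.5, "ax": -0.1, "ay": 0.4, "az": 0.2}
    - {"fingers": 0, "dx": 0, "dy": 0.2, "dz": 0, "ax": 0, "ay": 0, "az": 0}
    - {"fingers": 0, "dx": 0, "dy": 0, "dz": 0, "ax": 0, "ay": 0, "az": 0}

```text
clock: 3.45
position: [0.4902, 0.0978, 0.0454]
tcp_rot: [-1.568, 0.01, -0.016]
force: [0.1, 0.4, 0.3]
finger_gap: 0.0855
```

```bash
python3 g.py .4883 .096 .043 -1
```

```text
t 3.45 pos [0.4902 0.0978 0.0454] F [0.1 0.4 0.3] gap 0.0855
shift cm [-0.19  0.24 -0.18] turn deg [-0.17  0.04  0.23]
```

Good enough; close the fingers with a last nudge.

>>> carry_out:
  deltas:
    - {"fingers": 0, "dx": -0.2, "dy": 0.2, "dz": -0.15, "ax": -0.1, "ay": 0, "az": 0.2}
    - {"fingers": 1, "dx": 0, "dy": 0, "dz": 0, "ax": 0, "ay": 0, "az": 0}
    - {"fingers": 1, "dx": 0, "dy": 0, "dz": 0, "ax": 0, "ay": 0, "az": 0}
    - {"fingers": 1, "dx": 0, "dy": 0, "dz": 0, "ax": 0, "ay": 0, "az": 0}
    - {"fingers": 1, "dx": 0, "dy": 0, "dz": 0, "ax": 0, "ay": 0, "az": 0}
    - {"fingers": 1, "dx": 0, "dy": 0, "dz": 0, "ax": 0, "ay": 0, "az": 0}
    - {"fingers": 1, "dx": 0, "dy": 0, "dz": 0, "ax": 0, "ay": 0, "az": 0}
    - {"fingers": 1, "dx": 0, "dy": 0, "dz": 0, "ax": 0, "ay": 0, "az": 0}

```text
clock: 4.12
position: [0.4889, 0.0964, 0.0454]
tcp_rot: [-1.568, 0.011, -0.016]
force: [0.1, 0.0, -1.0]
finger_gap: 0.049
```

```bash
python3 g.py .4883 .096 .043 -1
```

```text
t 4.12 pos [0.4889 0.0964 0.0454] F [ 0.1  0.  -1. ] gap 0.049
shift cm [-0.06  0.24 -0.04] turn deg [-0.17  0.    0.16]
```

>>> carry_out:
  deltas:
    - {"fingers": 1, "dx": 0, "dy": -1, "dz": 0, "ax": 0, "ay": 0, "az": 0}
    - {"fingers": 1, "dx": 0, "dy": -2.5, "dz": 0, "ax": 0, "ay": 0, "az": 0}
    - {"fingers": 1, "dx": 0, "dy": -3, "dz": 0, "ax": 0, "ay": 0, "az": 0}
    - {"fingers": 1, "dx": 0, "dy": -3, "dz": 0, "ax": 0, "ay": 0, "az": 0}
    - {"fingers": 1, "dx": 0, "dy": -1.5, "dz": 0, "ax": 0, "ay": 0, "az": 0}
    - {"fingers": 1, "dx": 0.5, "dy": -0.5, "dz": -0.8, "ax": 0, "ay": 0, "az": 0}
    - {"fingers": 1, "dx": 1.5, "dy": 0, "dz": -2, "ax": 0, "ay": 0, "az": 0}
    - {"fingers": 1, "dx": 2, "dy": 0, "dz": -3, "ax": 0, "ay": 0, "az": 0}
    - {"fingers": 1, "dx": 2, "dy": 0, "dz": -3, "ax": 0, "ay": 0, "az": 0}
    - {"fingers": 1, "dx": 2, "dy": 0, "dz": -3, "ax": 0, "ay": 0, "az": 0}

```text
clock: 4.95
position: [0.5648, -0.0204, 0.1664]
tcp_rot: [-1.565, 0.003, 0.002]
force: [1.3, 0.2, -1.8]
finger_gap: 0.0489
```

```bash
python3 g.py .6645 -.157 .12 2.3
```

```text
t 4.95 pos [ 0.5648 -0.0204  0.1664] F [ 1.3  0.2 -1.8] gap 0.0489
shift cm [  9.99   4.52 -13.67] turn deg [-0.33 -2.35 -0.2 ]
```

>>> carry_out:
  deltas:
    - {"fingers": 1, "dx": 2, "dy": 0.5, "dz": -3, "ax": 0, "ay": -0.5, "az": 0}
    - {"fingers": 1, "dx": 2, "dy": 1, "dz": -3, "ax": 0, "ay": -0.5, "az": 0}
    - {"fingers": 1, "dx": 2, "dy": 1, "dz": -2.5, "ax": -0.1, "ay": -0.5, "az": 0}
    - {"fingers": 1, "dx": 1.5, "dy": 1, "dz": -2, "ax": -0.1, "ay": -0.5, "az": -0.1}
    - {"fingers": 1, "dx": 0.8, "dy": 0.5, "dz": -1, "ax": -0.1, "ay": 0, "az": -0.1}
    - {"fingers": 1, "dx": 0, "dy": 0, "dz": 0, "ax": 0, "ay": 0, "az": 0}
    - {"fingers": 1, "dx": 0, "dy": 0, "dz": 0, "ax": 0, "ay": 0, "az": 0}

```text
clock: 5.53
position: [0.6518, -0.1576, 0.1191]
tcp_rot: [-1.579, -0.015, 0.022]
force: [-0.2, 0.1, -2.2]
finger_gap: 0.049
```

```bash
python3 g.py .6645 -.157 .06 2.3
```

```text
t 5.53 pos [ 0.6518 -0.1576  0.1191] F [-0.2  0.1 -2.2] gap 0.049
shift cm [1.3  5.91 0.08] turn deg [ 0.47 -0.96 -0.26]
```

>>> carry_out:
  deltas:
    - {"fingers": 1, "dx": 0.8, "dy": 1.2, "dz": 0.1, "ax": 0.4, "ay": -0.5, "az": -0.2}
    - {"fingers": 1, "dx": 0.4, "dy": 1.5, "dz": 0, "ax": 0, "ay": -0.3, "az": 0}
    - {"fingers": 1, "dx": 0, "dy": 1.5, "dz": 0, "ax": 0, "ay": 0, "az": 0}
    - {"fingers": 1, "dx": 0, "dy": 0.8, "dz": 0, "ax": 0, "ay": 0, "az": 0}
    - {"fingers": 1, "dx": 0, "dy": 0, "dz": 0, "ax": 0, "ay": 0, "az": 0}
    - {"fingers": 1, "dx": 0, "dy": 0, "dz": 0, "ax": 0, "ay": 0, "az": 0}

```text
clock: 6.03
position: [0.6613, -0.1526, 0.0656]
tcp_rot: [-1.569, -0.029, 0.037]
force: [-0.4, 0.9, -1.4]
finger_gap: 0.0491
```

```bash
python3 g.py .6645 -.157 .0314 2.3
```

```text
t 6.03 pos [ 0.6613 -0.1526  0.0656] F [-0.4  0.9 -1.4] gap 0.0491
shift cm [ 0.32  3.42 -0.46] turn deg [-0.09  0.09 -0.28]
```

>>> carry_out:
  deltas:
    - {"fingers": 1, "dx": 0.3, "dy": 1, "dz": -0.5, "ax": 0, "ay": 0, "az": -0.2}
    - {"fingers": 1, "dx": 0, "dy": 1, "dz": -0.1, "ax": 0, "ay": 0, "az": 0}
    - {"fingers": 1, "dx": 0, "dy": 0.4, "dz": 0, "ax": 0, "ay": 0, "az": 0}
    - {"fingers": 1, "dx": 0, "dy": 0, "dz": 0, "ax": 0, "ay": 0, "az": 0}
    - {"fingers": 1, "dx": 0, "dy": 0, "dz": 0, "ax": 0, "ay": 0, "az": 0}

```text
clock: 6.45
position: [0.6657, -0.1579, 0.0411]
tcp_rot: [-1.569, -0.035, 0.033]
force: [-0.2, -0.4, -1.8]
finger_gap: 0.049
```

```bash
python3 g.py .6645 -.157 .0314 2.3
```

```text
t 6.45 pos [ 0.6657 -0.1579  0.0411] F [-0.2 -0.4 -1.8] gap 0.049
shift cm [-0.12  0.97  0.1 ] turn deg [-0.09  0.19  0.08]
```

Last centimetre, gently.

>>> carry_out:
  deltas:
    - {"fingers": 1, "dx": 0, "dy": 0.4, "dz": 0, "ax": 0, "ay": 0, "az": 0}
    - {"fingers": 1, "dx": 0, "dy": 0.3, "dz": 0, "ax": 0, "ay": 0, "az": 0}
    - {"fingers": 1, "dx": 0, "dy": 0.2, "dz": 0, "ax": 0, "ay": 0, "az": 0}
    - {"fingers": 1, "dx": 0, "dy": 0.1, "dz": 0, "ax": 0, "ay": 0, "az": 0}
    - {"fingers": 1, "dx": 0, "dy": 0, "dz": 0, "ax": 0, "ay": 0, "az": 0}

```text
clock: 6.87
position: [0.6666, -0.1585, 0.0316]
tcp_rot: [-1.569, -0.036, 0.031]
force: [0.7, 0.3, -2.3]
finger_gap: 0.0492
```

```bash
python3 g.py .6645 -.157 .0314 2.3
```

```text
t 6.87 pos [ 0.6666 -0.1585  0.0316] F [ 0.7  0.3 -2.3] gap 0.0492
shift cm [-0.2   0.02  0.16] turn deg [-0.07  0.17  0.2 ]
```

>>> carry_out:
  deltas:
    - {"fingers": 1, "dx": -0.1, "dy": 0.15, "dz": 0.1, "ax": 0, "ay": 0, "az": 0.2}
    - {"fingers": 1, "dx": 0, "dy": 0, "dz": 0, "ax": 0, "ay": 0, "az": 0}

```text
clock: 7.03
position: [0.6669, -0.1584, 0.0319]
tcp_rot: [-1.571, -0.036, 0.031]
force: [0.4, -0.2, -2.8]
finger_gap: 0.0491
```

>>> carry_out:
  deltas:
    - {"fingers": 1, "dx": 0, "dy": 0.15, "dz": 0, "ax": 0, "ay": 0, "az": 0}
    - {"fingers": 1, "dx": 0, "dy": 0, "dz": 0, "ax": 0, "ay": 0, "az": 0}

```text
clock: 7.2
position: [0.6675, -0.1588, 0.0316]
tcp_rot: [-1.571, -0.037, 0.03]
force: [0.6, -0.6, -2.3]
finger_gap: 0.0489
```

>>> carry_out:
  deltas:
    - {"fingers": 1, "dx": -0.2, "dy": 0.3, "dz": 0.1, "ax": 0, "ay": 0, "az": 0}
    - {"fingers": 1, "dx": 0, "dy": 0, "dz": 0, "ax": 0, "ay": 0, "az": 0}

```text
clock: 7.37
position: [0.6681, -0.1594, 0.0319]
tcp_rot: [-1.573, -0.042, 0.025]
force: [1.2, 0.4, -1.2]
finger_gap: 0.0492
```

```bash
python3 - <<'E'
from h import *
o=arm.get_obs();print(o["joint_vel"].round(3),o["force"],o["position"])
im=get_image("side");W=world(im);p=im["pixels"]; np.savez("s1.npz",**im)
cv2.imwrite("pics/s1.png",cv2.resize(p[150:300,360:520],None,fx=4,fy=4,interpolation=cv2.INTER_CUBIC))
E
```

```text
[ 0.004 -0.009  0.005 -0.017  0.008  0.003 -0.002] [ 1.17272732  0.41287713 -1.21916462] [ 0.66812834 -0.15937665  0.03194743]
```

View pics/s1.png

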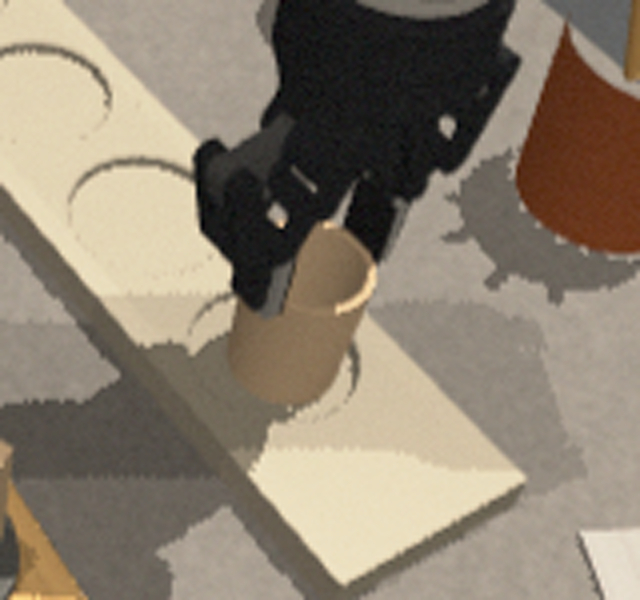

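>>> carry_out:
  deltas:
    - {"fingers": 0.3, "dx": 0, "dy": 0, "dz": 0, "ax": 0, "ay": 0, "az": 0}
    - {"fingers": 0, "dx": 0, "dy": 0, "dz": 0, "ax": 0, "ay": 0, "az": 0}
    - {"fingers": 0, "dx": 0, "dy": 0, "dz": 0, "ax": 0, "ay": 0, "az": 0}
    - {"fingers": 0, "dx": 0, "dy": 0, "dz": 0, "ax": 0, "ay": 0, "az": 0}
    - {"fingers": 0, "dx": 0, "dy": 0, "dz": 0, "ax": 0, "ay": 0, "az": 0}
    - {"fingers": 0, "dx": 0, "dy": 0, "dz": 0, "ax": 0, "ay": 0, "az": 0}

```text
clock: 7.92
position: [0.6676, -0.1583, 0.0302]
tcp_rot: [-1.572, -0.041, 0.027]
force: [0.4, -0.3, 0.7]
finger_gap: 0.0854
```

```bash
python3 g.py .486 .0075 .17 -1
```

```text
t 7.92 pos [ 0.6676 -0.1583  0.0302] F [ 0.4 -0.3  0.7] gap 0.0854
shift cm [-17.31 -14.16  17.32] turn deg [0.08 3.47 0.5 ]
```

>>> carry_out:
  deltas:
    - {"fingers": 0, "dx": 0, "dy": -1, "dz": 0, "ax": 0, "ay": 0.3, "az": 0}
    - {"fingers": 0, "dx": 0, "dy": -3, "dz": 0, "ax": 0, "ay": 0.3, "az": 0}
    - {"fingers": 0, "dx": 0, "dy": -3.5, "dz": 0, "ax": 0, "ay": 0.3, "az": 0}
    - {"fingers": 0, "dx": -0.5, "dy": -3.5, "dz": 0.5, "ax": 0, "ay": 0.3, "az": 0}
    - {"fingers": 0, "dx": -2, "dy": -2, "dz": 2, "ax": 0, "ay": 0.5, "az": 0}
    - {"fingers": 0, "dx": -2.8, "dy": -0.5, "dz": 2.8, "ax": 0, "ay": 0.5, "az": 0}
    - {"fingers": 0, "dx": -2.8, "dy": 0, "dz": 2.8, "ax": 0, "ay": 0.5, "az": 0}
    - {"fingers": 0, "dx": -2.8, "dy": 0, "dz": 2.8, "ax": 0, "ay": 0.5, "az": 0}
    - {"fingers": 0, "dx": -2.8, "dy": 0, "dz": 2.8, "ax": 0, "ay": 0, "az": 0}
    - {"fingers": 0, "dx": -1.5, "dy": 0, "dz": 1.5, "ax": 0, "ay": 0, "az": 0}

```text
clock: 8.75
position: [0.5121, -0.0075, 0.1741]
tcp_rot: [-1.574, 0.011, -0.034]
force: [1.0, 0.4, 0.0]
finger_gap: 0.0857
```

```bash
python3 g.py .486 .0075 .17 -1
```

```text
t 8.75 pos [ 0.5121 -0.0075  0.1741] F [1.  0.4 0. ] gap 0.0857
shift cm [-2.66  0.36  1.42] turn deg [ 0.17 -0.67  0.83]
```

>>> carry_out:
  deltas:
    - {"fingers": 0, "dx": -1, "dy": 1, "dz": 0.4, "ax": 0, "ay": -0.4, "az": 0.4}
    - {"fingers": 0, "dx": -0.5, "dy": 1.5, "dz": 0.2, "ax": 0, "ay": -0.2, "az": 0.3}
    - {"fingers": 0, "dx": 0, "dy": 1, "dz": 0, "ax": 0, "ay": 0, "az": 0}
    - {"fingers": 0, "dx": 0, "dy": 0, "dz": 0, "ax": 0, "ay": 0, "az": 0}

```text
clock: 9.08
position: [0.4944, 0.0058, 0.1419]
tcp_rot: [-1.566, 0.003, -0.013]
force: [-0.4, 0.4, 0.9]
finger_gap: 0.0852
```

```bash
python3 g.py .486 .0075 .043 -1; python3 w.py w2
```

```text
t 9.08 pos [0.4944 0.0058 0.1419] F [-0.4  0.4  0.9] gap 0.0852
shift cm [-0.91  9.89  0.12] turn deg [-0.25  0.41  0.37]
top [186. 178.] 0.066 (array([380. ,  17.8]), array([ 8.4, 19.5]), np.float32(24.46)) all (array([375.6,  15.5]), array([41.5, 42.9]), np.float32(59.36))
top [309. 189.] 0.095 (array([485.7,  14.1]), array([ 6.1, 18. ]), np.float32(81.35)) all (array([484.6,   7.6]), array([51.1, 50.7]), np.float32(-0.1))
top [310. 284.] 0.11 (array([484.4, -79.8]), array([22.8, 17.7]), np.float32(-2.19)) all (array([484.5, -80.1]), array([46.4, 49.4]), np.float32(88.6))
top [504. 375.] 0.081 (array([ 672.5, -180.4]), array([28.,  8.]), np.float32(-74.78)) all (array([ 672.5, -180.4]), array([28.,  8.]), np.float32(-74.78))
```

>>> carry_out:
  deltas:
    - {"fingers": 0, "dx": -0.7, "dy": 1, "dz": 0, "ax": -0.2, "ay": 0.4, "az": 0.3}
    - {"fingers": 0, "dx": -0.1, "dy": 2, "dz": 0, "ax": 0, "ay": 0, "az": 0}
    - {"fingers": 0, "dx": 0, "dy": 2, "dz": -0.1, "ax": 0, "ay": 0, "az": 0}
    - {"fingers": 0, "dx": 0, "dy": 2, "dz": -0.1, "ax": 0, "ay": 0, "az": 0}
    - {"fingers": 0, "dx": 0, "dy": 1, "dz": 0, "ax": 0, "ay": 0, "az": 0}
    - {"fingers": 0, "dx": 0, "dy": 0.5, "dz": 0, "ax": 0, "ay": 0, "az": 0}
    - {"fingers": 0, "dx": 0, "dy": 0, "dz": 0, "ax": 0, "ay": 0, "az": 0}

```text
clock: 9.72
position: [0.4915, -0.0006, 0.0557]
tcp_rot: [-1.572, 0.015, -0.029]
force: [0.3, 0.1, 0.6]
finger_gap: 0.0853
```

```bash
python3 g.py .485 .0076 .043 -1
```

```text
t 9.72 pos [ 0.4915 -0.0006  0.0557] F [0.3 0.1 0.6] gap 0.0853
shift cm [-0.69  1.26  0.8 ] turn deg [ 0.07 -0.59  0.5 ]
```

>>> carry_out:
  deltas:
    - {"fingers": 0, "dx": -0.6, "dy": 0.6, "dz": 0.7, "ax": 0, "ay": -0.4, "az": 0.4}
    - {"fingers": 0, "dx": -0.1, "dy": 0.4, "dz": 0, "ax": 0, "ay": 0, "az": 0}
    - {"fingers": 0, "dx": 0, "dy": 0.2, "dz": 0, "ax": 0, "ay": 0, "az": 0}
    - {"fingers": 0, "dx": 0, "dy": 0, "dz": 0, "ax": 0, "ay": 0, "az": 0}

```text
clock: 10.05
position: [0.4858, 0.0073, 0.0443]
tcp_rot: [-1.571, 0.013, -0.02]
force: [0.4, -1.1, 0.1]
finger_gap: 0.0852
```

```bash
python3 g.py .485 .0076 .043 -1
```

```text
t 10.05 pos [0.4858 0.0073 0.0443] F [ 0.4 -1.1  0.1] gap 0.0852
shift cm [-0.09  0.13  0.03] turn deg [ 0.03 -0.2   0.24]
```

>>> carry_out:
  deltas:
    - {"fingers": 1, "dx": -0.1, "dy": 0.1, "dz": 0, "ax": 0, "ay": 0, "az": 0.2}
    - {"fingers": 1, "dx": 0, "dy": 0, "dz": 0, "ax": 0, "ay": 0, "az": 0}
    - {"fingers": 1, "dx": 0, "dy": 0, "dz": 0, "ax": 0, "ay": 0, "az": 0}
    - {"fingers": 1, "dx": 0, "dy": 0, "dz": 0, "ax": 0, "ay": 0, "az": 0}
    - {"fingers": 1, "dx": 0, "dy": 0, "dz": 0, "ax": 0, "ay": 0, "az": 0}
    - {"fingers": 1, "dx": 0, "dy": 0, "dz": 0, "ax": 0, "ay": 0, "az": 0}
    - {"fingers": 1, "dx": 0, "dy": 0, "dz": 0, "ax": 0, "ay": 0, "az": 0}

```text
clock: 10.63
position: [0.4861, 0.0077, 0.0451]
tcp_rot: [-1.57, 0.013, -0.019]
force: [-0.2, -0.5, -1.0]
finger_gap: 0.0171
```

```bash
python3 g.py .6607 -.065 .13 2.3
```

```text
t 10.63 pos [0.4861 0.0077 0.0451] F [-0.2 -0.5 -1. ] gap 0.0171
shift cm [17.64 -8.44 -6.9 ] turn deg [-0.03 -3.48  0.2 ]
```

```bash
python3 - <<'E'
from h import *
im=get_image("side");p=im["pixels"]
cv2.imwrite("pics/s2.png",cv2.resize(p[100:300,180:480],None,fx=2.6,fy=2.6,interpolation=cv2.INTER_CUBIC))
print(arm.get_obs()["finger_gap"])
E
```

```text
0.016859365336925166
```

View pics/s2.png

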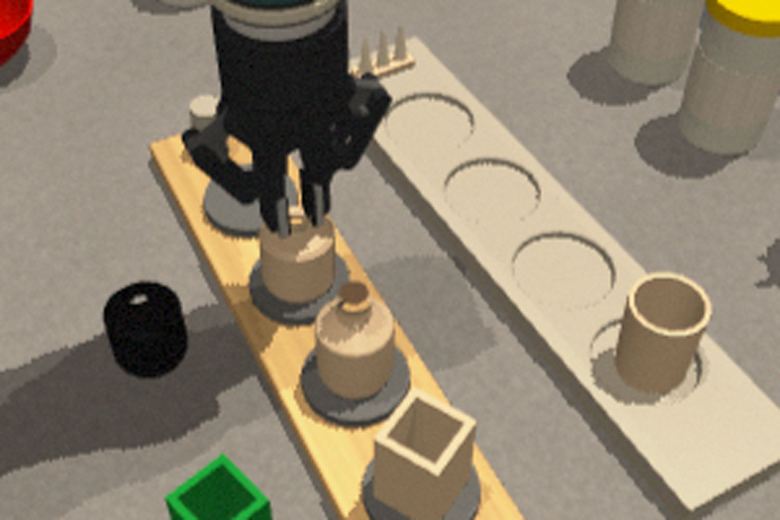

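```bash
python3 - <<'E'
from h import *
for n in ["side","scene"]:
    im=get_image(n);W=world(im);p=im["pixels"].max(2)
    m=(p<75)&(W[...,2]>.035)&(W[...,2]<.2)&(abs(W[...,0]-.486)<.08)&(abs(W[...,1]-.008)<.03)&(im["z_map"]>0)
    P=W[m]; vu=np.argwhere(m); i=np.argsort(P[:,2])[:400:25]
    print(n,m.sum()); print(np.c_[P[i].round(4),vu[i]])
E
```

```text
side 2128
[[ 4.949e-01  7.700e-03  8.720e-02  1.830e+02  2.980e+02]
 [ 4.947e-01  6.500e-03  9.580e-02  1.800e+02  2.980e+02]
 [ 4.948e-01  1.040e-02  9.960e-02  1.770e+02  2.970e+02]
 [ 4.948e-01 -2.200e-03  1.037e-01  1.800e+02  3.000e+02]
 [ 4.755e-01 -4.400e-03  1.076e-01  1.830e+02  2.900e+02]
 [ 4.947e-01  8.000e-04  1.107e-01  1.760e+02  2.990e+02]
 [ 4.946e-01  1.230e-02  1.148e-01  1.700e+02  2.960e+02]
 [ 4.950e-01  4.800e-03  1.189e-01  1.710e+02  2.980e+02]
 [ 4.642e-01  4.000e-04  1.228e-01  1.770e+02  2.820e+02]
 [ 4.655e-01 -5.600e-03  1.276e-01  1.770e+02  2.840e+02]
 [ 4.967e-01  1.490e-02  1.303e-01  1.620e+02  2.960e+02]
 [ 4.674e-01 -6.100e-03  1.317e-01  1.750e+02  2.850e+02]
 [ 4.470e-01 -5.000e-03  1.333e-01  1.780e+02  2.730e+02]
 [ 5.026e-01 -4.100e-03  1.347e-01  1.660e+02  3.040e+02]
 [ 4.624e-01  1.800e-03  1.361e-01  1.710e+02  2.800e+02]
 [ 4.574e-01  1.910e-02  1.371e-01  1.650e+02  2.730e+02]]
scene 1608
[[ 4.781e-01  4.300e-03  8.510e-02  1.900e+02  3.450e+02]
 [ 5.038e-01  1.340e-02  9.440e-02  1.970e+02  3.390e+02]
 [ 4.779e-01  1.860e-02  9.840e-02  1.890e+02  3.520e+02]
 [ 4.787e-01  9.900e-03  1.021e-01  1.850e+02  3.480e+02]
 [ 5.040e-01  1.260e-02  1.061e-01  1.920e+02  3.390e+02]
 [ 4.783e-01  4.300e-03  1.097e-01  1.800e+02  3.460e+02]
 [ 4.983e-01  1.770e-02  1.130e-01  1.890e+02  3.440e+02]
 [ 5.026e-01  1.480e-02  1.164e-01  1.880e+02  3.410e+02]
 [ 4.767e-01  1.490e-02  1.209e-01  1.780e+02  3.520e+02]
 [ 5.067e-01  1.770e-02  1.262e-01  1.860e+02  3.410e+02]
 [ 4.570e-01  1.390e-02  1.296e-01  1.680e+02  3.600e+02]
 [ 4.767e-01  1.360e-02  1.314e-01  1.730e+02  3.520e+02]
 [ 5.275e-01 -1.900e-03  1.334e-01  1.830e+02  3.230e+02]
 [ 5.062e-01  8.000e-03  1.345e-01  1.790e+02  3.370e+02]
 [ 5.040e-01 -7.000e-04  1.356e-01  1.750e+02  3.340e+02]
 [ 4.778e-01  1.630e-02  1.363e-01  1.720e+02  3.530e+02]]
```

The jaws are holding the jar's knob. By both depth images the real fingertips are about 37 mm higher than the reported TCP, so I'll open and go down by that much more.

>>> carry_out:
  deltas:
    - {"fingers": 0, "dx": 0, "dy": 0, "dz": 0, "ax": 0, "ay": 0, "az": 0}
    - {"fingers": 0, "dx": 0, "dy": 0, "dz": 0, "ax": 0, "ay": 0, "az": 0}
    - {"fingers": 0, "dx": 0, "dy": 0, "dz": 0, "ax": 0, "ay": 0, "az": 0}
    - {"fingers": 0, "dx": 0, "dy": 0, "dz": 0, "ax": 0, "ay": 0, "az": 0}
    - {"fingers": 0, "dx": 0, "dy": 0, "dz": 0, "ax": 0, "ay": 0, "az": 0}

```text
clock: 11.2
position: [0.4863, 0.0076, 0.0449]
tcp_rot: [-1.57, 0.013, -0.019]
force: [-0.1, -0.5, 0.2]
finger_gap: 0.0762
```

```bash
python3 g.py .485 .0076 .007 -1; python3 w.py w3;  python3 - <<'E'
from h import *
for n in ["side","scene"]:
    im=get_image(n);W=world(im);p=im["pixels"].max(2)
    m=(p<75)&(W[...,2]>.035)&(W[...,2]<.2)&(abs(W[...,0]-.486)<.08)&(abs(W[...,1]-.008)<.03)&(im["z_map"]>0)
    P=W[m]
    for s in (-1,1):
        Q=P[s*(P[:,0]-.486)>0]; i=np.argsort(Q[:,2])[:40:8]; print(n,s,Q[i].round(3).tolist())
E
```

```text
t 11.2 pos [0.4863 0.0076 0.0449] F [-0.1 -0.5  0.2] gap 0.0762
shift cm [-0.14  3.78 -0.  ] turn deg [-0.02 -0.18  0.21]
top [133. 216.] 0.067 (array([379.9,  18.3]), array([ 9.4, 19.5]), np.float32(27.74)) all (array([374.6,  16. ]), array([42.7, 41.8]), np.float32(-0.58))
top [318. 235.] 0.094 (array([484.8,  13.5]), array([ 8.6, 19.5]), np.float32(88.45)) all (array([484.6,   7.8]), array([50.9, 51.3]), np.float32(18.07))
top [224. 269.] 0.12 (array([446.5,   9.8]), array([14.9, 22.6]), np.float32(37.73)) all (array([446.5,   9.8]), array([14.9, 22.6]), np.float32(37.73))
top [419. 269.] 0.12 (array([531.2,   5.9]), array([23.3, 14.4]), np.float32(-1.54)) all (array([531.2,   5.9]), array([23.3, 14.4]), np.float32(-1.54))
top [321. 330.] 0.071 (array([485. , -59.4]), array([ 5.6, 27.6]), np.float32(87.93)) all (array([484.5, -63.4]), array([13.5, 43.4]), np.float32(89.11))
side -1 [[0.443, -0.003, 0.105], [0.432, 0.011, 0.11], [0.431, 0.014, 0.112], [0.432, 0.014, 0.114], [0.437, 0.0, 0.117]]
side 1 [[0.528, 0.008, 0.099], [0.528, -0.005, 0.103], [0.528, 0.012, 0.105], [0.528, 0.0, 0.108], [0.528, -0.005, 0.111]]
scene -1 [[0.444, 0.005, 0.096], [0.445, 0.012, 0.099], [0.445, 0.005, 0.101], [0.444, 0.015, 0.103], [0.445, 0.014, 0.105]]
scene 1 [[0.538, 0.012, 0.106], [0.542, 0.005, 0.11], [0.537, 0.013, 0.113], [0.538, 0.013, 0.116], [0.541, 0.012, 0.118]]
```

>>> carry_out:
  deltas:
    - {"fingers": 0, "dx": -0.1, "dy": 0.8, "dz": 0, "ax": 0, "ay": 0, "az": 0.2}
    - {"fingers": 0, "dx": 0, "dy": 1.2, "dz": 0.1, "ax": 0, "ay": 0, "az": 0}
    - {"fingers": 0, "dx": 0, "dy": 1, "dz": 0, "ax": 0, "ay": 0, "az": 0}
    - {"fingers": 0, "dx": 0, "dy": 0.5, "dz": 0, "ax": 0, "ay": 0, "az": 0}
    - {"fingers": 0, "dx": 0, "dy": 0, "dz": 0, "ax": 0, "ay": 0, "az": 0}
    - {"fingers": 0, "dx": 0, "dy": 0, "dz": 0, "ax": 0, "ay": 0, "az": 0}

```text
clock: 11.85
position: [0.485, 0.0087, 0.0066]
tcp_rot: [-1.57, 0.017, -0.015]
force: [-0.2, -0.7, 0.3]
finger_gap: 0.0854
```

```bash
python3 g.py .485 .0077 .005 -1
```

```text
t 11.85 pos [0.485  0.0087 0.0066] F [-0.2 -0.7  0.3] gap 0.0854
shift cm [ 0.    0.16 -0.1 ] turn deg [-0.02 -0.17 -0.05]
```

>>> carry_out:
  deltas:
    - {"fingers": 1, "dx": 0, "dy": 0.1, "dz": -0.1, "ax": 0, "ay": 0, "az": 0}
    - {"fingers": 1, "dx": 0, "dy": 0, "dz": 0, "ax": 0, "ay": 0, "az": 0}
    - {"fingers": 1, "dx": 0, "dy": 0, "dz": 0, "ax": 0, "ay": 0, "az": 0}
    - {"fingers": 1, "dx": 0, "dy": 0, "dz": 0, "ax": 0, "ay": 0, "az": 0}
    - {"fingers": 1, "dx": 0, "dy": 0, "dz": 0, "ax": 0, "ay": 0, "az": 0}
    - {"fingers": 1, "dx": 0, "dy": 0, "dz": 0, "ax": 0, "ay": 0, "az": 0}

```text
clock: 12.35
position: [0.4855, 0.0074, 0.0064]
tcp_rot: [-1.57, 0.016, -0.017]
force: [0.1, 1.3, -2.1]
finger_gap: 0.0503
```

```bash
python3 g.py .6607 -.065 .1 2.3
```

```text
t 12.35 pos [0.4855 0.0074 0.0064] F [ 0.1  1.3 -2.1] gap 0.0503
shift cm [17.67 -9.36 -6.86] turn deg [-0.03 -3.5   0.03]
```

>>> carry_out:
  deltas:
    - {"fingers": 1, "dx": 0, "dy": -1, "dz": 0, "ax": 0, "ay": 0, "az": 0}
    - {"fingers": 1, "dx": 0, "dy": -2.5, "dz": 0, "ax": 0, "ay": -0.3, "az": 0}
    - {"fingers": 1, "dx": 0, "dy": -3, "dz": 0, "ax": 0, "ay": -0.3, "az": 0}
    - {"fingers": 1, "dx": 0.5, "dy": -2, "dz": -0.2, "ax": 0, "ay": -0.3, "az": 0}
    - {"fingers": 1, "dx": 1.5, "dy": -1, "dz": -0.6, "ax": 0, "ay": -0.3, "az": 0}
    - {"fingers": 1, "dx": 2.5, "dy": 0, "dz": -1, "ax": 0, "ay": -0.4, "az": 0}
    - {"fingers": 1, "dx": 3, "dy": 0, "dz": -1.2, "ax": 0, "ay": -0.4, "az": 0}
    - {"fingers": 1, "dx": 3, "dy": 0, "dz": -1.2, "ax": 0, "ay": -0.4, "az": 0}
    - {"fingers": 1, "dx": 2, "dy": 0, "dz": -0.8, "ax": 0, "ay": -0.2, "az": 0}
    - {"fingers": 1, "dx": 1, "dy": 0, "dz": -0.4, "ax": 0, "ay": 0, "az": 0}

```text
clock: 13.18
position: [0.6216, -0.0453, 0.1115]
tcp_rot: [-1.568, -0.022, 0.025]
force: [0.8, 0.3, -0.9]
finger_gap: 0.0506
```

```bash
python3 g.py .6607 -.065 .02 2.3
```

```text
t 13.18 pos [ 0.6216 -0.0453  0.1115] F [ 0.8  0.3 -0.9] gap 0.0506
shift cm [ 3.86  9.14 -2.11] turn deg [-0.15 -0.56 -0.11]
```

>>> carry_out:
  deltas:
    - {"fingers": 1, "dx": 1.6, "dy": 1, "dz": -0.9, "ax": 0, "ay": -0.3, "az": 0}
    - {"fingers": 1, "dx": 1, "dy": 1.5, "dz": -0.6, "ax": 0, "ay": -0.2, "az": 0}
    - {"fingers": 1, "dx": 0.4, "dy": 2, "dz": -0.2, "ax": 0, "ay": 0, "az": 0}
    - {"fingers": 1, "dx": 0, "dy": 2, "dz": 0, "ax": 0, "ay": 0, "az": 0}
    - {"fingers": 1, "dx": 0, "dy": 0.8, "dz": 0, "ax": 0, "ay": 0, "az": 0}
    - {"fingers": 1, "dx": 0, "dy": 0, "dz": 0, "ax": 0, "ay": 0, "az": 0}
    - {"fingers": 1, "dx": 0, "dy": 0, "dz": 0, "ax": 0, "ay": 0, "az": 0}

```text
clock: 13.77
position: [0.6575, -0.0646, 0.0411]
tcp_rot: [-1.571, -0.032, 0.027]
force: [-0.3, 0.1, -1.6]
finger_gap: 0.0506
```

```bash
python3 g.py .6607 -.065 -.0076 2.3
```

```text
t 13.77 pos [ 0.6575 -0.0646  0.0411] F [-0.3  0.1 -1.6] gap 0.0506
shift cm [ 0.3   4.87 -0.05] turn deg [ 0.05 -0.13  0.18]
```

>>> carry_out:
  deltas:
    - {"fingers": 1, "dx": 0.3, "dy": 1, "dz": 0, "ax": 0, "ay": 0, "az": 0.2}
    - {"fingers": 1, "dx": 0, "dy": 1.3, "dz": 0, "ax": 0, "ay": 0, "az": 0}
    - {"fingers": 1, "dx": 0, "dy": 1, "dz": 0, "ax": 0, "ay": 0, "az": 0}
    - {"fingers": 1, "dx": 0, "dy": 0.4, "dz": 0, "ax": 0, "ay": 0, "az": 0}
    - {"fingers": 1, "dx": 0, "dy": 0.1, "dz": 0, "ax": 0, "ay": 0, "az": 0}
    - {"fingers": 1, "dx": 0, "dy": 0, "dz": 0, "ax": 0, "ay": 0, "az": 0}

```text
clock: 14.27
position: [0.6625, -0.0633, 0.003]
tcp_rot: [-1.571, -0.034, 0.028]
force: [-0.4, 0.0, -1.7]
finger_gap: 0.0508
```

```bash
python3 g.py .6607 -.065 -.0076 2.3
```

```text
t 14.27 pos [ 0.6625 -0.0633  0.003 ] F [-0.4  0.  -1.7] gap 0.0508
shift cm [-0.19  1.06 -0.16] turn deg [ 0.02 -0.05  0.21]
```

>>> carry_out:
  deltas:
    - {"fingers": 1, "dx": -0.2, "dy": 0.4, "dz": -0.15, "ax": 0, "ay": 0, "az": 0.1}
    - {"fingers": 1, "dx": 0, "dy": 0.4, "dz": 0, "ax": 0, "ay": 0, "az": 0}
    - {"fingers": 1, "dx": 0, "dy": 0.25, "dz": 0, "ax": 0, "ay": 0, "az": 0}
    - {"fingers": 1, "dx": 0, "dy": 0.2, "dz": 0, "ax": 0, "ay": 0, "az": 0}
    - {"fingers": 1, "dx": 0, "dy": 0, "dz": 0, "ax": 0, "ay": 0, "az": 0}

```text
clock: 14.68
position: [0.6615, -0.0654, -0.0074]
tcp_rot: [-1.57, -0.034, 0.028]
force: [-0.1, 0.3, -2.4]
finger_gap: 0.0507
```

>>> carry_out:
  deltas:
    - {"fingers": 1, "dx": 0, "dy": 0.2, "dz": 0, "ax": 0, "ay": 0, "az": 0}
    - {"fingers": 1, "dx": 0, "dy": 0, "dz": 0, "ax": 0, "ay": 0, "az": 0}

```text
clock: 14.85
position: [0.6625, -0.0656, -0.0074]
tcp_rot: [-1.57, -0.035, 0.026]
force: [0.8, -0.5, -1.1]
finger_gap: 0.0506
```

>>> carry_out:
  deltas:
    - {"fingers": 0.3, "dx": 0, "dy": 0, "dz": 0, "ax": 0, "ay": 0, "az": 0}
    - {"fingers": 0, "dx": 0, "dy": 0, "dz": 0, "ax": 0, "ay": 0, "az": 0}
    - {"fingers": 0, "dx": 0, "dy": 0, "dz": 0, "ax": 0, "ay": 0, "az": 0}
    - {"fingers": 0, "dx": 0, "dy": 0, "dz": 0, "ax": 0, "ay": 0, "az": 0}
    - {"fingers": 0, "dx": 0, "dy": 0, "dz": 0, "ax": 0, "ay": 0, "az": 0}
    - {"fingers": 0, "dx": 0, "dy": -1, "dz": 0, "ax": 0, "ay": 0, "az": 0}
    - {"fingers": 0, "dx": 0, "dy": -2.5, "dz": 0, "ax": 0, "ay": 0, "az": 0}
    - {"fingers": 0, "dx": 0, "dy": -3.5, "dz": 0, "ax": 0, "ay": 0, "az": 0}
    - {"fingers": 0, "dx": 0, "dy": -3.5, "dz": 0, "ax": 0, "ay": 0, "az": 0}
    - {"fingers": 0, "dx": 0, "dy": -2, "dz": 0, "ax": 0, "ay": 0, "az": 0}

```text
clock: 15.68
position: [0.6576, -0.0657, 0.117]
tcp_rot: [-1.57, -0.025, 0.035]
force: [0.8, 0.1, 0.5]
finger_gap: 0.0857
```

```bash
python3 g.py .4845 -.083 .11 -1; python3 m.py >/dev/null; python3 - <<'E'
from h import *
from m import rect
im=get_image("side");W=world(im);z=W[...,2];np.savez("s3.npz",**im)
hsv=cv2.cvtColor(im["pixels"],cv2.COLOR_BGR2HSV)
m=((z>.035)&(z<.12)&(im["z_map"]>0)&(W[...,0]>.4)&(W[...,0]<.75)&(abs(W[...,1])<.23)&(hsv[...,1]>50)).astype(np.uint8);k,l,st,ce=cv2.connectedComponentsWithStats(m)
for i in range(1,k):
    if st[i,4]>100: P=W[l==i];t=P[P[:,2]>P[:,2].max()-.006];print(ce[i].round(),P[:,2].max().round(3),rect(t[:,:2]),rect(P[:,:2]))
E
```

```text
t 15.68 pos [ 0.6576 -0.0657  0.117 ] F [0.8 0.1 0.5] gap 0.0857
shift cm [-17.36   0.81  -1.07] turn deg [-0.02  3.18 -0.37]
[259. 146.] 0.066 (array([482.8, 172.2]), array([25.2, 22.2]), np.float32(-21.71)) (array([483.5, 170.8]), array([25.2, 24.3]), np.float32(-52.26))
[400. 193.] 0.082 (array([659.1, -71.7]), array([ 6.5, 18.2]), np.float32(61.72)) (array([660.8, -67.4]), array([49.2, 50.2]), np.float32(63.87))
[435. 224.] 0.083 (array([ 666.4, -159.8]), array([50.6, 50.6]), np.float32(6.4)) (array([ 666.4, -160.1]), array([51.2, 51.1]), np.float32(-86.9))
[316. 232.] 0.111 (array([483.5, -83.8]), array([22.7, 17.2]), np.float32(-26.51)) (array([483.4, -85. ]), array([46.4, 49.2]), np.float32(61.47))
[343. 275.] 0.096 (array([ 481.3, -177.5]), array([43.4, 42.6]), np.float32(-61.23)) (array([ 481.3, -177.7]), array([43.8, 42.9]), np.float32(-60.89))
```

>>> carry_out:
  deltas:
    - {"fingers": 0, "dx": -1.5, "dy": 0, "dz": -0.1, "ax": 0, "ay": 0.4, "az": 0}
    - {"fingers": 0, "dx": -3, "dy": 0, "dz": -0.2, "ax": 0, "ay": 0.6, "az": -0.1}
    - {"fingers": 0, "dx": -3.5, "dy": 0, "dz": -0.2, "ax": 0, "ay": 0.6, "az": -0.1}
    - {"fingers": 0, "dx": -3.5, "dy": 0, "dz": -0.2, "ax": 0, "ay": 0.6, "az": -0.1}
    - {"fingers": 0, "dx": -3, "dy": 0, "dz": -0.2, "ax": 0, "ay": 0.4, "az": 0}
    - {"fingers": 0, "dx": -1.5, "dy": 0, "dz": -0.1, "ax": 0, "ay": 0.3, "az": 0}
    - {"fingers": 0, "dx": -0.5, "dy": 0, "dz": 0, "ax": 0, "ay": 0, "az": 0}
    - {"fingers": 0, "dx": 0, "dy": 0, "dz": 0, "ax": 0, "ay": 0, "az": 0}

```text
clock: 16.4
position: [0.4918, -0.0786, 0.1259]
tcp_rot: [-1.568, -0.004, -0.026]
force: [1.0, -0.3, 0.8]
finger_gap: 0.0855
```

```bash
python3 g.py .4845 -.083 .006 -1; python3 w.py w4
```

```text
t 16.4 pos [ 0.4918 -0.0786  0.1259] F [ 1.  -0.3  0.8] gap 0.0855
shift cm [-0.95 11.98 -0.49] turn deg [-0.18  0.21  1.08]
top [164.  75.] 0.067 (array([380.9,  13.8]), array([19. ,  8.2]), np.float32(-13.53)) all (array([374.1,  14.8]), array([41.9, 43.4]), np.float32(60.47))
top [524. 174.] 0.081 (array([657.2, -64.4]), array([19.8, 10.1]), np.float32(-15.02)) all (array([661.7, -65.4]), array([51.4, 50.2]), np.float32(-38.84))
top [310. 201.] 0.111 (array([484.4, -82.4]), array([18.1, 17. ]), np.float32(-1.22)) all (array([484.5, -82.1]), array([48.9, 49. ]), np.float32(77.61))
top [166. 263.] 0.065 (array([ 362.6, -142.7]), array([44.1, 30. ]), np.float32(-74.0)) all (array([ 362.7, -142.8]), array([44.1, 30.6]), np.float32(-73.56))
top [521. 278.] 0.081 (array([ 667.2, -157.2]), array([47. , 50.8]), np.float32(45.2)) all (array([ 666.2, -157.7]), array([50.6, 49.3]), np.float32(-61.24))
top [309. 308.] 0.094 (array([ 481.5, -177.7]), array([42.6, 43.5]), np.float32(28.95)) all (array([ 481.6, -177.7]), array([42.6, 43.6]), np.float32(29.13))
```

>>> carry_out:
  deltas:
    - {"fingers": 0, "dx": -0.6, "dy": 1, "dz": -0.3, "ax": -0.1, "ay": 0.2, "az": 0.6}
    - {"fingers": 0, "dx": -0.2, "dy": 2, "dz": 0, "ax": 0, "ay": 0, "az": 0.4}
    - {"fingers": 0, "dx": 0, "dy": 2, "dz": 0, "ax": 0, "ay": 0, "az": 0}
    - {"fingers": 0, "dx": 0, "dy": 1, "dz": 0, "ax": 0, "ay": 0, "az": 0}
    - {"fingers": 0, "dx": 0, "dy": 0, "dz": 0, "ax": 0, "ay": 0, "az": 0}

```text
clock: 16.87
position: [0.4921, -0.0821, 0.0633]
tcp_rot: [-1.572, 0.005, -0.017]
force: [-0.8, -0.6, 0.3]
finger_gap: 0.0855
```

```bash
python3 g.py .4845 -.0823 .006 -1
```

```text
t 16.87 pos [ 0.4921 -0.0821  0.0633] F [-0.8 -0.6  0.3] gap 0.0855
shift cm [-0.8   5.72 -0.03] turn deg [0.08 0.18 0.42]
```

>>> carry_out:
  deltas:
    - {"fingers": 0, "dx": -0.8, "dy": 1, "dz": 0, "ax": 0, "ay": 0.2, "az": 0.4}
    - {"fingers": 0, "dx": -0.3, "dy": 1.5, "dz": 0, "ax": 0, "ay": 0, "az": 0}
    - {"fingers": 0, "dx": -0.2, "dy": 1.2, "dz": 0, "ax": 0, "ay": 0, "az": 0}
    - {"fingers": 0, "dx": 0, "dy": 0.8, "dz": 0, "ax": 0, "ay": 0, "az": 0}
    - {"fingers": 0, "dx": 0, "dy": 0.2, "dz": 0, "ax": 0, "ay": 0, "az": 0}
    - {"fingers": 0, "dx": 0, "dy": 0, "dz": 0, "ax": 0, "ay": 0, "az": 0}

```text
clock: 17.37
position: [0.4798, -0.0829, 0.0128]
tcp_rot: [-1.574, 0.015, -0.013]
force: [-0.4, 0.5, 0.6]
finger_gap: 0.0857
```

```bash
python3 g.py .4845 -.0823 .006 -1
```

```text
t 17.37 pos [ 0.4798 -0.0829  0.0128] F [-0.4  0.5  0.6] gap 0.0857
shift cm [0.47 0.68 0.08] turn deg [ 0.18 -0.04 -0.06]
```

>>> carry_out:
  deltas:
    - {"fingers": 0, "dx": 0.4, "dy": 0.5, "dz": 0, "ax": 0.2, "ay": 0, "az": 0}
    - {"fingers": 0, "dx": 0, "dy": 0.2, "dz": 0, "ax": 0, "ay": 0, "az": 0}
    - {"fingers": 0, "dx": 0, "dy": 0, "dz": 0, "ax": 0, "ay": 0, "az": 0}

```text
clock: 17.62
position: [0.4856, -0.0832, 0.0063]
tcp_rot: [-1.57, 0.013, -0.015]
force: [-0.3, -0.7, 0.3]
finger_gap: 0.0852
```

```bash
python3 g.py .4845 -.0823 .006 -1
```

```text
t 17.62 pos [ 0.4856 -0.0832  0.0063] F [-0.3 -0.7  0.3] gap 0.0852
shift cm [-0.12  0.03  0.09] turn deg [-0.04 -0.04  0.09]
```

>>> carry_out:
  deltas:
    - {"fingers": 1, "dx": -0.1, "dy": 0, "dz": 0.1, "ax": 0, "ay": 0, "az": 0}
    - {"fingers": 1, "dx": 0, "dy": 0, "dz": 0, "ax": 0, "ay": 0, "az": 0}
    - {"fingers": 1, "dx": 0, "dy": 0, "dz": 0, "ax": 0, "ay": 0, "az": 0}
    - {"fingers": 1, "dx": 0, "dy": 0, "dz": 0, "ax": 0, "ay": 0, "az": 0}
    - {"fingers": 1, "dx": 0, "dy": 0, "dz": 0, "ax": 0, "ay": 0, "az": 0}
    - {"fingers": 1, "dx": 0, "dy": 0, "dz": 0, "ax": 0, "ay": 0, "az": 0}

```text
clock: 18.12
position: [0.4855, -0.082, 0.0076]
tcp_rot: [-1.57, 0.011, -0.017]
force: [-0.8, 0.1, -1.9]
finger_gap: 0.0486
```

```bash
python3 g.py .6569 .027 .11 2.3
```

```text
t 18.12 pos [ 0.4855 -0.082   0.0076] F [-0.8  0.1 -1.9] gap 0.0486
shift cm [ 16.98 -10.17  11.22] turn deg [-0.05 -3.33  0.22]
```

>>> carry_out:
  deltas:
    - {"fingers": 1, "dx": 0, "dy": -1, "dz": 0, "ax": 0, "ay": 0, "az": 0.1}
    - {"fingers": 1, "dx": 0, "dy": -2.5, "dz": 0, "ax": 0, "ay": -0.3, "az": 0.1}
    - {"fingers": 1, "dx": 0, "dy": -3, "dz": 0, "ax": 0, "ay": -0.3, "az": 0}
    - {"fingers": 1, "dx": 0.5, "dy": -2.5, "dz": 0.4, "ax": 0, "ay": -0.3, "az": 0}
    - {"fingers": 1, "dx": 1.5, "dy": -1, "dz": 1, "ax": 0, "ay": -0.3, "az": 0}
    - {"fingers": 1, "dx": 2.5, "dy": 0, "dz": 1.7, "ax": 0, "ay": -0.4, "az": 0}
    - {"fingers": 1, "dx": 3, "dy": 0, "dz": 2, "ax": 0, "ay": -0.4, "az": 0}
    - {"fingers": 1, "dx": 3, "dy": 0, "dz": 2, "ax": 0, "ay": -0.4, "az": 0}
    - {"fingers": 1, "dx": 2, "dy": 0, "dz": 1.5, "ax": 0, "ay": -0.2, "az": 0}
    - {"fingers": 1, "dx": 1, "dy": 0, "dz": 0.7, "ax": 0, "ay": 0, "az": 0}

```text
clock: 18.95
position: [0.6199, 0.0125, 0.1176]
tcp_rot: [-1.568, -0.013, 0.018]
force: [0.4, 0.7, -2.3]
finger_gap: 0.0486
```

```bash
python3 g.py .6569 .027 .02 2.3
```

```text
t 18.95 pos [0.6199 0.0125 0.1176] F [ 0.4  0.7 -2.3] gap 0.0486
shift cm [3.76 9.75 1.36] turn deg [-0.14 -1.18 -0.18]
```

>>> carry_out:
  deltas:
    - {"fingers": 1, "dx": 1.6, "dy": 1, "dz": 0.5, "ax": 0, "ay": -0.5, "az": -0.1}
    - {"fingers": 1, "dx": 1, "dy": 1.5, "dz": 0.3, "ax": 0, "ay": -0.4, "az": 0}
    - {"fingers": 1, "dx": 0.5, "dy": 2, "dz": 0, "ax": 0, "ay": 0, "az": 0}
    - {"fingers": 1, "dx": 0.1, "dy": 2, "dz": 0, "ax": 0, "ay": 0, "az": 0}
    - {"fingers": 1, "dx": 0, "dy": 0.8, "dz": 0, "ax": 0, "ay": 0, "az": 0}
    - {"fingers": 1, "dx": 0, "dy": 0, "dz": 0, "ax": 0, "ay": 0, "az": 0}
    - {"fingers": 1, "dx": 0, "dy": 0, "dz": 0, "ax": 0, "ay": 0, "az": 0}

```text
clock: 19.53
position: [0.6566, 0.0276, 0.046]
tcp_rot: [-1.569, -0.036, 0.033]
force: [-0.5, 0.2, -1.6]
finger_gap: 0.0483
```

```bash
python3 g.py .6569 .027 -.0064 2.3
```

```text
t 19.53 pos [0.6566 0.0276 0.046 ] F [-0.5  0.2 -1.6] gap 0.0483
shift cm [ 0.02  5.24 -0.07] turn deg [-0.11  0.2   0.11]
```

>>> carry_out:
  deltas:
    - {"fingers": 1, "dx": 0, "dy": 1.2, "dz": 0, "ax": -0.1, "ay": 0.1, "az": 0.1}
    - {"fingers": 1, "dx": 0, "dy": 1.4, "dz": 0, "ax": 0, "ay": 0, "az": 0}
    - {"fingers": 1, "dx": 0, "dy": 1, "dz": 0, "ax": 0, "ay": 0, "az": 0}
    - {"fingers": 1, "dx": 0, "dy": 0.4, "dz": 0, "ax": 0, "ay": 0, "az": 0}
    - {"fingers": 1, "dx": 0, "dy": 0.2, "dz": 0, "ax": 0, "ay": 0, "az": 0}
    - {"fingers": 1, "dx": 0, "dy": 0, "dz": 0, "ax": 0, "ay": 0, "az": 0}

```text
clock: 20.03
position: [0.6578, 0.0271, 0.0034]
tcp_rot: [-1.57, -0.035, 0.029]
force: [-0.2, 0.7, -0.4]
finger_gap: 0.0489
```

```bash
python3 g.py .6569 .027 -.0064 2.3
```

```text
t 20.03 pos [0.6578 0.0271 0.0034] F [-0.2  0.7 -0.4] gap 0.0489
shift cm [-0.09  0.98 -0.  ] turn deg [-0.02  0.03  0.22]
```

>>> carry_out:
  deltas:
    - {"fingers": 1, "dx": -0.1, "dy": 0.4, "dz": 0, "ax": 0, "ay": 0, "az": 0.2}
    - {"fingers": 1, "dx": 0, "dy": 0.35, "dz": 0, "ax": 0, "ay": 0, "az": 0}
    - {"fingers": 1, "dx": 0, "dy": 0.25, "dz": 0, "ax": 0, "ay": 0, "az": 0}
    - {"fingers": 1, "dx": 0, "dy": 0.2, "dz": 0, "ax": 0, "ay": 0, "az": 0}
    - {"fingers": 1, "dx": 0, "dy": 0, "dz": 0, "ax": 0, "ay": 0, "az": 0}

```text
clock: 20.45
position: [0.658, 0.0268, -0.0057]
tcp_rot: [-1.569, -0.033, 0.03]
force: [-0.4, 0.0, -2.5]
finger_gap: 0.0487
```

>>> carry_out:
  deltas:
    - {"fingers": 1, "dx": 0, "dy": 0.2, "dz": 0, "ax": 0, "ay": 0, "az": 0}
    - {"fingers": 1, "dx": 0, "dy": 0, "dz": 0, "ax": 0, "ay": 0, "az": 0}

```text
clock: 20.62
position: [0.6592, 0.0269, -0.0062]
tcp_rot: [-1.568, -0.035, 0.028]
force: [0.2, 0.1, -1.9]
finger_gap: 0.0487
```

One more small press to be sure that it stands on the floor.

>>> carry_out:
  deltas:
    - {"fingers": 1, "dx": -0.1, "dy": 0.2, "dz": 0, "ax": 0, "ay": 0, "az": 0}
    - {"fingers": 1, "dx": 0, "dy": 0, "dz": 0, "ax": 0, "ay": 0, "az": 0}

```text
clock: 20.78
position: [0.66, 0.0269, -0.0061]
tcp_rot: [-1.567, -0.038, 0.026]
force: [0.4, 0.0, -2.8]
finger_gap: 0.0488
```

>>> carry_out:
  deltas:
    - {"fingers": 0.3, "dx": 0, "dy": 0, "dz": 0, "ax": 0, "ay": 0, "az": 0}
    - {"fingers": 0, "dx": 0, "dy": 0, "dz": 0, "ax": 0, "ay": 0, "az": 0}
    - {"fingers": 0, "dx": 0, "dy": 0, "dz": 0, "ax": 0, "ay": 0, "az": 0}
    - {"fingers": 0, "dx": 0, "dy": 0, "dz": 0, "ax": 0, "ay": 0, "az": 0}
    - {"fingers": 0, "dx": 0, "dy": 0, "dz": 0, "ax": 0, "ay": 0, "az": 0}
    - {"fingers": 0, "dx": 0, "dy": -1, "dz": 0, "ax": 0, "ay": 0, "az": 0}
    - {"fingers": 0, "dx": 0, "dy": -2.5, "dz": 0, "ax": 0, "ay": 0, "az": 0}
    - {"fingers": 0, "dx": 0, "dy": -3.5, "dz": 0, "ax": 0, "ay": 0, "az": 0}
    - {"fingers": 0, "dx": 0, "dy": -3.5, "dz": 0, "ax": 0, "ay": 0, "az": 0}
    - {"fingers": 0, "dx": 0, "dy": -2.5, "dz": 0, "ax": 0, "ay": 0, "az": 0}

```text
clock: 21.62
position: [0.6534, 0.0261, 0.1214]
tcp_rot: [-1.57, -0.025, 0.037]
force: [0.9, 0.5, 0.6]
finger_gap: 0.085
```

```bash
python3 g.py .4815 -.1777 .12 2.3
```

```text
t 21.62 pos [0.6534 0.0261 0.1214] F [0.9 0.5 0.6] gap 0.085
shift cm [-17.99   0.27 -19.68] turn deg [-0.03 -0.03 -0.45]
```

Translate first (axes nearly along the world's), then turn.

>>> carry_out:
  deltas:
    - {"fingers": 0, "dx": -1.3, "dy": 0, "dz": -1.4, "ax": 0, "ay": 0, "az": -0.1}
    - {"fingers": 0, "dx": -2.3, "dy": 0, "dz": -2.5, "ax": 0, "ay": 0, "az": -0.1}
    - {"fingers": 0, "dx": -2.6, "dy": 0, "dz": -2.9, "ax": 0, "ay": 0, "az": -0.1}
    - {"fingers": 0, "dx": -2.6, "dy": 0, "dz": -2.9, "ax": 0, "ay": 0, "az": -0.1}
    - {"fingers": 0, "dx": -2.6, "dy": 0, "dz": -2.9, "ax": 0, "ay": 0, "az": 0}
    - {"fingers": 0, "dx": -2.6, "dy": 0, "dz": -2.9, "ax": 0, "ay": 0, "az": 0}
    - {"fingers": 0, "dx": -2, "dy": 0, "dz": -2.2, "ax": 0, "ay": 0, "az": 0}
    - {"fingers": 0, "dx": -1, "dy": 0, "dz": -1, "ax": 0, "ay": 0, "az": 0}
    - {"fingers": 0, "dx": 0, "dy": 0, "dz": 0, "ax": 0, "ay": 0, "az": 0}

```text
clock: 22.37
position: [0.4926, -0.1733, 0.134]
tcp_rot: [-1.566, -0.055, 0.015]
force: [0.6, -0.3, -0.1]
finger_gap: 0.0855
```

>>> carry_out:
  deltas:
    - {"fingers": 0, "dx": 0, "dy": 0, "dz": 0, "ax": 0, "ay": -4, "az": 0}
    - {"fingers": 0, "dx": 0, "dy": 0, "dz": 0, "ax": 0, "ay": -5.5, "az": 0}
    - {"fingers": 0, "dx": 0, "dy": 0, "dz": 0, "ax": 0, "ay": -5.5, "az": 0}
    - {"fingers": 0, "dx": 0, "dy": 0, "dz": 0, "ax": 0, "ay": -5.5, "az": 0}
    - {"fingers": 0, "dx": 0, "dy": 0, "dz": 0, "ax": 0, "ay": -4, "az": 0}
    - {"fingers": 0, "dx": 0, "dy": 0, "dz": 0, "ax": 0, "ay": 0, "az": 0}

```text
clock: 22.87
position: [0.4964, -0.1708, 0.1379]
tcp_rot: [-1.538, -0.412, 0.361]
force: [-0.9, -0.0, -0.2]
finger_gap: 0.0853
```

```bash
python3 g.py .4815 -.1777 .006 29.3; python3 w.py w5
```

```text
t 22.87 pos [ 0.4964 -0.1708  0.1379] F [-0.9 -0.  -0.2] gap 0.0853
shift cm [-2.04 13.13  0.22] turn deg [ 0.55 -1.08  1.76]
top [610.  71.] 0.09 (array([653.9,  21.3]), array([ 8.7, 19.5]), np.float32(39.79)) all (array([654.9,  21.9]), array([38.2, 49.9]), np.float32(40.95))
top [182.  88.] 0.066 (array([ 364.9, -148.5]), array([43.2, 42. ]), np.float32(-73.59)) all (array([ 364.9, -148.5]), array([43.2, 42. ]), np.float32(-73.59))
top [542. 171.] 0.081 (array([656.7, -67.3]), array([ 9.6, 19.6]), np.float32(14.6)) all (array([661.8, -65.9]), array([50.9, 51.1]), np.float32(11.28))
top [297. 195.] 0.094 (array([ 481.5, -177.5]), array([42. , 42.7]), np.float32(29.09)) all (array([ 481.5, -177.5]), array([42.1, 42.7]), np.float32(29.01))
top [492. 263.] 0.081 (array([ 667.9, -155.9]), array([44.3, 52.9]), np.float32(77.35)) all (array([ 667.9, -156.6]), array([45.7, 52.6]), np.float32(72.79))
top [627. 329.] 0.086 (array([ 839.8, -163.6]), array([ 5.6, 36.1]), np.float32(32.75)) all (array([ 838.3, -149.6]), array([15.4, 60.1]), np.float32(10.93))
```

>>> carry_out:
  deltas:
    - {"fingers": 0, "dx": -1.4, "dy": 1, "dz": 0.2, "ax": 0.4, "ay": -0.7, "az": 1.2}
    - {"fingers": 0, "dx": -0.6, "dy": 2, "dz": 0, "ax": 0.1, "ay": -0.3, "az": 0.5}
    - {"fingers": 0, "dx": -0.2, "dy": 2, "dz": 0, "ax": 0, "ay": 0, "az": 0}
    - {"fingers": 0, "dx": 0, "dy": 1, "dz": 0, "ax": 0, "ay": 0, "az": 0}
    - {"fingers": 0, "dx": 0, "dy": 0, "dz": 0, "ax": 0, "ay": 0, "az": 0}

```text
clock: 23.33
position: [0.4757, -0.1788, 0.0749]
tcp_rot: [-1.535, -0.395, 0.397]
force: [-0.1, -0.1, 0.2]
finger_gap: 0.0852
```

```bash
python3 g.py .4815 -.1776 .006 29.3
```

```text
t 23.33 pos [ 0.4757 -0.1788  0.0749] F [-0.1 -0.1  0.2] gap 0.0852
shift cm [ 0.57  6.89 -0.17] turn deg [ 0.04 -0.37 -0.08]
```

>>> carry_out:
  deltas:
    - {"fingers": 0, "dx": 0.4, "dy": 1, "dz": -0.1, "ax": 0, "ay": -0.3, "az": 0}
    - {"fingers": 0, "dx": 0, "dy": 1.8, "dz": 0, "ax": 0, "ay": 0, "az": 0}
    - {"fingers": 0, "dx": 0, "dy": 1.8, "dz": 0, "ax": 0, "ay": 0, "az": 0}
    - {"fingers": 0, "dx": 0, "dy": 1, "dz": 0, "ax": 0, "ay": 0, "az": 0}
    - {"fingers": 0, "dx": 0, "dy": 0.4, "dz": 0, "ax": 0, "ay": 0, "az": 0}
    - {"fingers": 0, "dx": 0, "dy": 0, "dz": 0, "ax": 0, "ay": 0, "az": 0}

```text
clock: 23.83
position: [0.4806, -0.1782, 0.0138]
tcp_rot: [-1.536, -0.396, 0.4]
force: [0.0, 0.0, 0.1]
finger_gap: 0.085
```

```bash
python3 g.py .4815 -.1776 .006 29.3
```

```text
t 23.83 pos [ 0.4806 -0.1782  0.0138] F [0.  0.  0.1] gap 0.085
shift cm [0.11 0.78 0.  ] turn deg [ 0.07 -0.21 -0.14]
```

>>> carry_out:
  deltas:
    - {"fingers": 0, "dx": 0.1, "dy": 0.5, "dz": 0, "ax": 0, "ay": -0.2, "az": -0.1}
    - {"fingers": 0, "dx": 0, "dy": 0.3, "dz": 0, "ax": 0, "ay": 0, "az": 0}
    - {"fingers": 0, "dx": 0, "dy": 0, "dz": 0, "ax": 0, "ay": 0, "az": 0}
    - {"fingers": 1, "dx": 0, "dy": 0, "dz": 0, "ax": 0, "ay": 0, "az": 0}
    - {"fingers": 1, "dx": 0, "dy": 0, "dz": 0, "ax": 0, "ay": 0, "az": 0}
    - {"fingers": 1, "dx": 0, "dy": 0, "dz": 0, "ax": 0, "ay": 0, "az": 0}
    - {"fingers": 1, "dx": 0, "dy": 0, "dz": 0, "ax": 0, "ay": 0, "az": 0}
    - {"fingers": 1, "dx": 0, "dy": 0, "dz": 0, "ax": 0, "ay": 0, "az": 0}
    - {"fingers": 1, "dx": 0, "dy": 0, "dz": 0, "ax": 0, "ay": 0, "az": 0}
    - {"fingers": 1, "dx": 0, "dy": 0, "dz": 0, "ax": 0, "ay": 0, "az": 0}

```text
clock: 24.67
position: [0.4841, -0.1784, 0.0088]
tcp_rot: [-1.537, -0.405, 0.397]
force: [-0.1, 1.4, -1.7]
finger_gap: 0.0413
```

```bash
python3 g.py .6531 .1189 .12 2.3
```

```text
t 24.67 pos [ 0.4841 -0.1784  0.0088] F [-0.1  1.4 -1.7] gap 0.0413
shift cm [ 29.33 -11.09  17.61] turn deg [ 0.22 26.98  0.29]
```

>>> carry_out:
  deltas:
    - {"fingers": 1, "dx": 0, "dy": -1, "dz": 0, "ax": 0, "ay": 0, "az": 0.1}
    - {"fingers": 1, "dx": 0, "dy": -2.5, "dz": 0, "ax": 0.1, "ay": 0, "az": 0.1}
    - {"fingers": 1, "dx": 0, "dy": -3.3, "dz": 0, "ax": 0.1, "ay": 0, "az": 0}
    - {"fingers": 1, "dx": 0, "dy": -3.3, "dz": 0, "ax": 0, "ay": 0, "az": 0}
    - {"fingers": 1, "dx": 1.5, "dy": -1.5, "dz": 0.9, "ax": 0, "ay": 0, "az": 0}
    - {"fingers": 1, "dx": 2.5, "dy": 0, "dz": 1.5, "ax": 0, "ay": 0, "az": 0}
    - {"fingers": 1, "dx": 3, "dy": 0, "dz": 1.8, "ax": 0, "ay": 0, "az": 0}
    - {"fingers": 1, "dx": 3, "dy": 0, "dz": 1.8, "ax": 0, "ay": 0, "az": 0}
    - {"fingers": 1, "dx": 3, "dy": 0, "dz": 1.8, "ax": 0, "ay": 0, "az": 0}
    - {"fingers": 1, "dx": 3, "dy": 0, "dz": 1.8, "ax": 0, "ay": 0, "az": 0}

```text
clock: 25.5
position: [0.5758, -0.0215, 0.1365]
tcp_rot: [-1.539, -0.383, 0.384]
force: [0.7, -0.1, -0.8]
finger_gap: 0.0416
```

```bash
python3 g.py .6531 .1189 .13 29.3
```

```text
t 25.5 pos [ 0.5758 -0.0215  0.1365] F [ 0.7 -0.1 -0.8] gap 0.0416
shift cm [13.42  0.61  8.77] turn deg [ 0.14 -1.28 -0.09]
```

>>> carry_out:
  deltas:
    - {"fingers": 1, "dx": 3, "dy": 0, "dz": 1.9, "ax": 0, "ay": -0.4, "az": 0}
    - {"fingers": 1, "dx": 3, "dy": 0, "dz": 1.9, "ax": 0, "ay": -0.3, "az": 0}
    - {"fingers": 1, "dx": 2.5, "dy": 0, "dz": 1.7, "ax": 0, "ay": -0.3, "az": 0}
    - {"fingers": 1, "dx": 2, "dy": 0, "dz": 1.3, "ax": 0, "ay": 0, "az": 0}
    - {"fingers": 1, "dx": 1, "dy": 0, "dz": 0.7, "ax": 0, "ay": 0, "az": 0}
    - {"fingers": 1, "dx": 0, "dy": 0, "dz": 0, "ax": 0, "ay": 0, "az": 0}
    - {"fingers": 1, "dx": 0, "dy": 0, "dz": 0, "ax": 0, "ay": 0, "az": 0}

```text
clock: 26.08
position: [0.644, 0.1153, 0.1394]
tcp_rot: [-1.534, -0.407, 0.406]
force: [0.2, -1.4, -2.2]
finger_gap: 0.0411
```

```bash
python3 g.py .6531 .1189 .04 29.3
```

```text
t 26.08 pos [0.644  0.1153 0.1394] F [ 0.2 -1.4 -2.2] gap 0.0411
shift cm [ 0.96  9.94 -0.11] turn deg [0.11 0.41 0.02]
```

>>> carry_out:
  deltas:
    - {"fingers": 1, "dx": 0.7, "dy": 1, "dz": 0, "ax": 0.1, "ay": 0.4, "az": 0}
    - {"fingers": 1, "dx": 0.2, "dy": 2, "dz": 0, "ax": 0, "ay": 0, "az": 0}
    - {"fingers": 1, "dx": 0, "dy": 2.3, "dz": 0, "ax": 0, "ay": 0, "az": 0}
    - {"fingers": 1, "dx": 0, "dy": 2, "dz": 0, "ax": 0, "ay": 0, "az": 0}
    - {"fingers": 1, "dx": 0, "dy": 1, "dz": 0, "ax": 0, "ay": 0, "az": 0}
    - {"fingers": 1, "dx": 0, "dy": 0, "dz": 0, "ax": 0, "ay": 0, "az": 0}
    - {"fingers": 1, "dx": 0, "dy": 0, "dz": 0, "ax": 0, "ay": 0, "az": 0}

```text
clock: 26.67
position: [0.6517, 0.1054, 0.0534]
tcp_rot: [-1.541, -0.386, 0.387]
force: [1.0, 0.6, -2.0]
finger_gap: 0.0418
```

```bash
python3 g.py .6531 .1189 -.0052 29.3
```

```text
t 26.67 pos [0.6517 0.1054 0.0534] F [ 1.   0.6 -2. ] gap 0.0418
shift cm [0.77 5.85 1.15] turn deg [ 0.26 -1.06 -0.12]
```

>>> carry_out:
  deltas:
    - {"fingers": 1, "dx": 0.6, "dy": 0.8, "dz": 1, "ax": 0.2, "ay": -0.8, "az": -0.1}
    - {"fingers": 1, "dx": 0.2, "dy": 1.2, "dz": 0.2, "ax": 0, "ay": -0.3, "az": 0}
    - {"fingers": 1, "dx": 0, "dy": 1, "dz": 0, "ax": 0, "ay": 0, "az": 0}
    - {"fingers": 1, "dx": 0, "dy": 0.5, "dz": 0, "ax": 0, "ay": 0, "az": 0}
    - {"fingers": 1, "dx": 0, "dy": 0, "dz": 0, "ax": 0, "ay": 0, "az": 0}
    - {"fingers": 1, "dx": 0, "dy": 0, "dz": 0, "ax": 0, "ay": 0, "az": 0}

```text
clock: 27.17
position: [0.6555, 0.1208, 0.0179]
tcp_rot: [-1.534, -0.406, 0.398]
force: [-0.3, -0.1, -2.3]
finger_gap: 0.0415
```

```bash
python3 g.py .6531 .1189 -.0052 29.3
```

```text
t 27.17 pos [0.6555 0.1208 0.0179] F [-0.3 -0.1 -2.3] gap 0.0415
shift cm [-0.31  2.31 -0.05] turn deg [0.11 0.09 0.26]
```

>>> carry_out:
  deltas:
    - {"fingers": 1, "dx": -0.3, "dy": 0.5, "dz": 0, "ax": 0.1, "ay": 0, "az": 0.2}
    - {"fingers": 1, "dx": 0, "dy": 0.5, "dz": 0, "ax": 0, "ay": 0, "az": 0}
    - {"fingers": 1, "dx": 0, "dy": 0.3, "dz": 0, "ax": 0, "ay": 0, "az": 0}
    - {"fingers": 1, "dx": 0, "dy": 0, "dz": 0, "ax": 0, "ay": 0, "az": 0}

```text
clock: 27.5
position: [0.6532, 0.1191, 0.0045]
tcp_rot: [-1.533, -0.404, 0.4]
force: [-0.5, 0.3, -1.4]
finger_gap: 0.0417
```

```bash
python3 g.py .6531 .1189 -.0052 29.3
```

```text
t 27.5 pos [0.6532 0.1191 0.0045] F [-0.5  0.3 -1.4] gap 0.0417
shift cm [-0.02  0.97 -0.01] turn deg [0.03 0.08 0.12]
```

>>> carry_out:
  deltas:
    - {"fingers": 1, "dx": 0, "dy": 0.4, "dz": 0, "ax": 0, "ay": 0, "az": 0.1}
    - {"fingers": 1, "dx": 0, "dy": 0.3, "dz": 0, "ax": 0, "ay": 0, "az": 0}
    - {"fingers": 1, "dx": 0, "dy": 0.25, "dz": 0, "ax": 0, "ay": 0, "az": 0}
    - {"fingers": 1, "dx": 0, "dy": 0.2, "dz": 0, "ax": 0, "ay": 0, "az": 0}
    - {"fingers": 1, "dx": 0, "dy": 0, "dz": 0, "ax": 0, "ay": 0, "az": 0}

```text
clock: 27.92
position: [0.6544, 0.1191, -0.0049]
tcp_rot: [-1.533, -0.403, 0.4]
force: [0.0, -0.2, -0.9]
finger_gap: 0.0418
```

>>> carry_out:
  deltas:
    - {"fingers": 1, "dx": 0, "dy": 0.2, "dz": 0, "ax": 0, "ay": 0, "az": 0}
    - {"fingers": 1, "dx": 0, "dy": 0, "dz": 0, "ax": 0, "ay": 0, "az": 0}

```text
clock: 28.08
position: [0.6553, 0.1193, -0.0051]
tcp_rot: [-1.532, -0.405, 0.399]
force: [-0.6, 0.2, -1.8]
finger_gap: 0.0416
```

>>> carry_out:
  deltas:
    - {"fingers": 1, "dx": 0, "dy": 0.2, "dz": 0, "ax": 0, "ay": 0, "az": 0}
    - {"fingers": 1, "dx": 0, "dy": 0, "dz": 0, "ax": 0, "ay": 0, "az": 0}

```text
clock: 28.25
position: [0.656, 0.1195, -0.0051]
tcp_rot: [-1.532, -0.406, 0.398]
force: [-0.3, -0.7, -1.2]
finger_gap: 0.0415
```

Contact, at the expected height. Release and rise.

>>> carry_out:
  deltas:
    - {"fingers": 0.3, "dx": 0, "dy": 0, "dz": 0, "ax": 0, "ay": 0, "az": 0}
    - {"fingers": 0, "dx": 0, "dy": 0, "dz": 0, "ax": 0, "ay": 0, "az": 0}
    - {"fingers": 0, "dx": 0, "dy": 0, "dz": 0, "ax": 0, "ay": 0, "az": 0}
    - {"fingers": 0, "dx": 0, "dy": 0, "dz": 0, "ax": 0, "ay": 0, "az": 0}
    - {"fingers": 0, "dx": 0, "dy": 0, "dz": 0, "ax": 0, "ay": 0, "az": 0}
    - {"fingers": 0, "dx": 0, "dy": -1, "dz": 0, "ax": 0, "ay": 0, "az": 0}
    - {"fingers": 0, "dx": 0, "dy": -2.5, "dz": 0, "ax": 0, "ay": 0, "az": 0}
    - {"fingers": 0, "dx": 0, "dy": -3.5, "dz": 0, "ax": 0, "ay": 0, "az": 0}
    - {"fingers": 0, "dx": 0, "dy": -3.5, "dz": 0, "ax": 0, "ay": 0, "az": 0}
    - {"fingers": 0, "dx": 0, "dy": -2.5, "dz": 0, "ax": 0, "ay": 0, "az": 0}

```text
clock: 29.08
position: [0.65, 0.1181, 0.1218]
tcp_rot: [-1.533, -0.392, 0.411]
force: [0.5, 0.8, 0.6]
finger_gap: 0.0858
```

>>> carry_out:
  deltas:
    - {"fingers": 0, "dx": -1.5, "dy": -2, "dz": 0, "ax": 0, "ay": 0, "az": 0}
    - {"fingers": 0, "dx": -3, "dy": -1, "dz": 0, "ax": 0, "ay": 0, "az": 0}
    - {"fingers": 0, "dx": -3, "dy": 0, "dz": 0, "ax": 0, "ay": 0, "az": 0}
    - {"fingers": 0, "dx": -3, "dy": 0, "dz": 0, "ax": 0, "ay": 0, "az": 0}
    - {"fingers": 0, "dx": -1.5, "dy": 0, "dz": 0, "ax": 0, "ay": 0, "az": 0}
    - {"fingers": 0, "dx": 0, "dy": 0, "dz": 0, "ax": 0, "ay": 0, "az": 0}
    - {"fingers": 0, "dx": 0, "dy": 0, "dz": 0, "ax": 0, "ay": 0, "az": 0}

```text
clock: 29.67
position: [0.5479, 0.0583, 0.1673]
tcp_rot: [-1.531, -0.411, 0.393]
force: [0.4, 0.1, 0.7]
finger_gap: 0.0855
```

```bash
python3 - <<'E'
from h import *
from m import rect
print(arm.get_obs()["position"],arm.get_obs()["joint_vel"].round(3))
for n in ["side","scene"]:
    im=get_image(n);W=world(im);z=W[...,2]
    hsv=cv2.cvtColor(im["pixels"],cv2.COLOR_BGR2HSV)
    if n=="side": cv2.imwrite("pics/end.png",cv2.resize(im["pixels"][80:330,220:520],None,fx=2.4,fy=2.4,interpolation=cv2.INTER_CUBIC))
    m=((z>.03)&(z<.12)&(im["z_map"]>0)&(W[...,0]>.4)&(W[...,0]<.75)&(abs(W[...,1])<.23)&(hsv[...,1]>50)).astype(np.uint8);k,l,st,ce=cv2.connectedComponentsWithStats(m)
    for i in range(1,k):
        if st[i,4]>100: P=W[l==i];t=P[P[:,2]>P[:,2].max()-.006];print(n,ce[i].round(),P[:,2].max().round(3),rect(t[:,:2]),rect(P[:,:2]))
E
```

```text
[0.54789224 0.05834781 0.16730429] [ 0.007 -0.037  0.004  0.02   0.008  0.009 -0.003]
side [345. 132.] 0.081 (array([654.6, 120.1]), array([45.4, 42.9]), np.float32(-60.64)) (array([650.4, 143.7]), array([ 55.5, 104.3]), np.float32(9.23))
side [260. 147.] 0.067 (array([483.3, 171.6]), array([22.2, 24.3]), np.float32(7.08)) (array([482.6, 170.8]), array([24. , 25.6]), np.float32(10.58))
side [372. 163.] 0.096 (array([654.3,  16.8]), array([ 4.8, 18.3]), np.float32(53.04)) (array([656.5,  22.1]), array([41.6, 49.1]), np.float32(53.77))
side [399. 194.] 0.083 (array([658.9, -71.8]), array([ 7., 18.]), np.float32(59.76)) (array([660.4, -68.3]), array([47.2, 50.2]), np.float32(67.0))
side [435. 225.] 0.083 (array([ 666.6, -160. ]), array([50.1, 51.7]), np.float32(83.65)) (array([ 666.3, -160.1]), array([50.2, 52.2]), np.float32(84.52))
scene [200. 207.] 0.081 (array([ 668.1, -159.3]), array([51.1, 50.1]), np.float32(-3.41)) (array([ 668.1, -159. ]), array([51.7, 50. ]), np.float32(-5.79))
scene [236. 242.] 0.08 (array([666.3, -60.1]), array([ 7.7, 19.5]), np.float32(70.15)) (array([663.8, -64.6]), array([52. , 49.3]), np.float32(-53.11))
scene [273. 276.] 0.096 (array([662.7,  26.8]), array([20.3, 16.7]), np.float32(-87.74)) (array([663. ,  28.6]), array([45.5, 49. ]), np.float32(56.45))
scene [319. 312.] 0.08 (array([656. , 120.6]), array([43.2, 42.2]), np.float32(-60.09)) (array([656.1, 120.7]), array([43.6, 42.1]), np.float32(-59.92))
```

View pics/end.png

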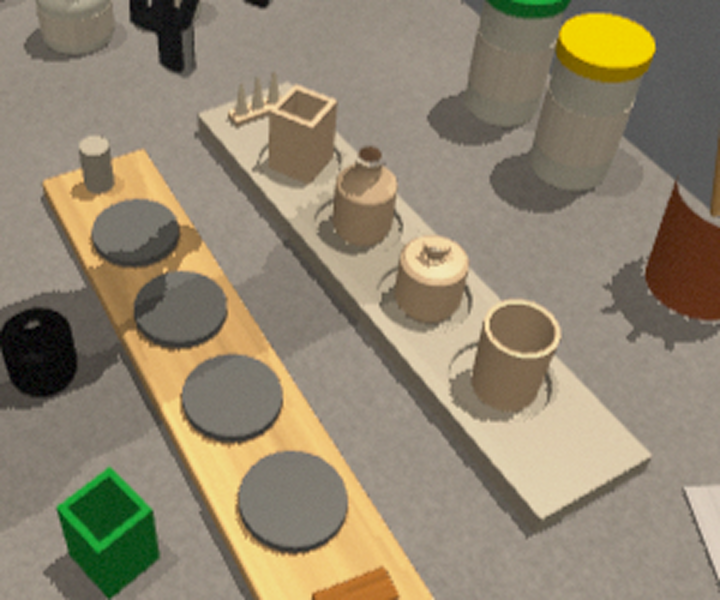

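The picture shows all four pots upright in their wells (square ~(303,135), vase (365,200), jar (432,278), tumbler (512,355)) and the bats empty. The gripper is clear.

```bash
python3 -c "
from rig import workorder; print(workorder.hand_in())"
```

```text
the job is handed in; nothing more can be done
None
```

All four pots are in the kiln rack in reverse order, and the job is handed in. From the robot's left, the wells now hold the square pot, the vase, the jar and the tumbler; on the ware board the order was tumbler, jar, vase, square.

**Last checks:**
- Both cameras show the pots upright. Each is within about 6 mm of its well centre by the depth readings, inside the 7 to 10 mm of room.
- Pot tops read within 3 mm of the expected height, so they stand on the well floors. Each pot stopped descending at its expected height before I let go.
- The gripper was clear of everything. The arm's clock was at about 30 s of the 99 s allowed, and the forces I read stayed under about 3 N.

**What disagreed:**
- The real fingertips sat about 37 mm higher than the reported tool position.
- Because of this, the tumbler was held near its rim, and the first grip on the jar closed on its knob. I let go without lifting it, went lower and gripped the body.
- The last three pots were taken with that correction.

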